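# Unlock a display pendant with the forked tool

### The job

With the forked tool, straddle the spring bar of the locked display mount, push its brass collar gently back (no harder than about 15 N) until the fork's shoulders meet the stops of the blue keeper, then lower the fork fully down between the keeper's posts and stops and leave it parked there, holding the bar back. Then lift the freed red-stone pendant straight out, without tugging it against the bar, and lay it gently in the lined tray, flat and stone up. Leave the other goods where they are.

Things in the scene. Friction and masses are not known exactly. Their poses are not given: they have to be found in the camera images.
- mount: Fixed display mount, dark wooden base 130 x 122 x 12 mm. Origin at counter level right under the spring bar, in the plane of the collar's pushing face at rest. z up; +y is the way the bar is pushed back; the pendant's body lies at -x. The bar runs along y, axis 40 mm up, x=0. Two 8 mm lugs (20 mm wide, top 48 mm up) at y -14..-22 and -34..-42 mm hold the pendant's eye with 2 mm play each side.
- fork_gap (a point): Point on the bar's axis, 7 mm in front of the collar's face (mount y=-7 mm, 40 mm up): middle of the 14 mm gap between near lug and collar where the fork goes in from above over the bare bar. Axes as the mount's.
- keeper_range (a point): Point on the mount's base top (12 mm up), at mount y=18.5 mm: middle of where the fork may park. Blue keeper: at |x| 15..23 mm a low post each side (10 mm long in y, top 54 mm up) and, 7 mm behind its far face, a stop (top 70 mm up). Its place along y is NOT measured: the stop's near face lies anywhere from mount y=17 to 29 mm; find it by feel. It does not slide.
- spring_bar (a joint): Travel of the spring bar, m: 0 at rest, growing as the collar is pushed to mount +y; end 0.034. Spring 2.5 N at 0 plus 0.16 N per mm. The pendant is free from about 0.013; parked on the fork it reads 0.015 to 0.027. Aluminium spring housing behind at mount y 41..65 mm, top 56 mm up.
- collar (a point): Centre of the brass collar's pushing face, on the bar's axis (collar 18 mm diameter, 4 mm thick, bar 6 mm diameter); moves with the bar; axes as the mount's.
- fork_grip (a point): Centre of the flat green handle of the forked tool, 78 mm above its tips. Handle 24 mm wide (fork x), 12 mm thick (fork y), 48 to 106 mm above the tips; z up. Same either way round, 80 g. It starts upright, tines in the block's slot: lift straight up.
- fork_tip (a point): Point midway between the two tips, axes as the fork's. Steel plate 5 mm thick (y): tines 26 mm over all and 34 mm long, slot 10 mm wide (14 in the lowest 3 mm); shoulders 46 mm wide, 34 to 48 mm above the tips. With tips 22 to 32 mm above the counter the tines straddle the bar and the shoulders pass over the posts but meet the stops. Parked, tips rest on the mount's base, 12 mm up.
- tool_block: Wooden block 80 x 60 x 35 mm, fixed, that holds the fork at its middle; origin at the centre of its underside, the slot along its x.
- pendant: The pendant (50 to 100 g): dark wooden body 56 x 24 x 14 mm, red stone on top (+z); +x points to its steel eye (8 mm thick, 18 x 14 mm, hole 9 mm, centre 56 mm along +x, 7 mm up). Origin at the centre of the wooden body's underside, which starts 33 mm above the counter on a 16 mm wide grey pedestal, clear on both sides. It comes out straight up.
- pendant_center (a point): Centre of the pendant's wooden body (7 mm above its underside): grasp here across its 24 mm width (pendant y).
- tray: Low wooden tray, fixed, 136 x 92 mm outside, 14 mm high, walls 5 mm, blue lining; origin at the centre of its underside, long side along its x.
- tray_floor (a point): Centre of the tray's lined floor, 5 mm above the counter; axes as the tray's.
- turquoise_pendant: Bystander: a similar pendant with a blue stone, lying on the counter.
- tape_dispenser: Bystander: green tape dispenser 110 x 45 x 75 mm.
- wood_ring: Bystander: wooden ring, 90 mm across, 12 mm high.
- bracelet_red: Bystander: red bead bracelet, 69 mm across, 13 mm high.
- bracelet_white: Bystander: white bead bracelet, 69 mm across, 13 mm high.
- stone_ball: Bystander: green stone ball on a wooden foot, 68 mm high.

How it is judged:
On the way, in this order (a step that is already met when the one before it is completed fails the run):
1. the fork stands parked behind the keeper, let go, holding the spring bar back (z of fork_tip in the frame of mount between 0.008 and 0.017 m and x of fork_tip in the frame of mount between -0.006 and 0.006 m and angle between fork_tip's own z axis and vertical below 0.2 rad and value of joint spring_bar above 0.013 m and contact force between the fingers and fork below 0.1 N), for 0.2 s.
2. the pendant is lifted clear of the mount while the fork stays parked (z of fork_tip in the frame of mount between 0.008 and 0.017 m and x of fork_tip in the frame of mount between -0.006 and 0.006 m and angle between fork_tip's own z axis and vertical below 0.2 rad and value of joint spring_bar above 0.013 m and z of pendant_center in the frame of mount above 0.065 m), for 0.1 s.
At the end, for the whole second after the job is handed in: Pendant still in the tray, body centre within the walls, 8 to 16 mm above the tray's underside, stone up within 0.1 rad. Fork alone in the mount, at rest: tips within 5 mm of the base top and 6 mm of the bar's line, tilt under 0.2 rad, spring bar back over 13 mm (z of fork_tip in the frame of mount between 0.008 and 0.017 m and x of fork_tip in the frame of mount between -0.006 and 0.006 m and angle between fork_tip's own z axis and vertical below 0.2 rad and value of joint spring_bar above 0.013 m and z of pendant_center in the frame of tray between 0.008 and 0.016 m and x of pendant_center in the frame of tray between -0.063 and 0.063 m and y of pendant_center in the frame of tray between -0.041 and 0.041 m and angle between pendant's own z axis and vertical below 0.1 rad and linear speed of each of pendant, fork below 0.01 m/s); the robot touches nothing.
It fails at once if the fork is pressed on the blue keeper with more than 15 N (contact force between fork and keeper above 15 N).
It fails at once if the fork is forced: more than 35 N between the fork and the mount with its bar and keeper (contact force between fork and mount above 35 N).
It fails at once if the pendant is tugged against the spring bar with more than 10 N (contact force between pendant and spring_bar above 10 N).
It fails at once if the pendant is put down hard: more than 20 N on the tray (contact force between pendant and tray above 20 N).
It fails at once if another article on the counter is moved more than 20 mm (distance of any of turquoise_pendant, tape_dispenser, wood_ring, bracelet_red, bracelet_white, stone_ball from where it was at the start of the episode above 0.02 m).
It also fails if it takes over 64 s, if anything falls off the work surface, if the arm or the gripper's body presses on something with over 40 N, if the wrist force passes 120 N, or if a joint passes its speed limit or range.

### The arm

A 6-joint arm with a two-finger parallel gripper is mounted at the origin on the work surface. World frame = base frame: x ahead of the robot, y to its left, z up, the work surface at z = 0. Lengths are in m, angles in rad, forces in N, time in s.
With the tool pointing down it reaches from about 0.425 to 0.95 m from the base axis. Payload 3.5 kg.
Tool frame: the origin (TCP) lies between the finger pads; the fingertips stand 25 mm ahead of it and the grasp point (between the pads) lies 6 mm ahead of it (ctrl.finger_overhang is the distance from the TCP to the fingertips, in m); x points along the fingers, y is the direction in which the jaws open and shut, and the axes are right-handed (so a half turn about x gives the same grasp; the last joint's range is limited). The gripper opens to 85 mm and grips with 20 to 120 N. Pads are 22 mm wide; open, the fingers measure 114 mm over their backs; the gripper's body (76 mm by 85 mm) begins 54 mm behind the grasp point. The pads swing forward as they close: fully open they stand 13 mm farther back than shut.
Start: joints at [-1.38, 0.286, 1.577, -0, 1.279, -0.15], TCP at [0.226, -0.636, 0.256] pointing down, gripper open.
Joint ranges: [-2.77, 2.77], [-0.9, 2.22], [0.21, 2.48], [-1.53, 4.67], [0.24, 2.81], [-2.84, 2.84]. Speed limits (rad/s): [2.79, 2.79, 3.14, 3.14, 3.14, 3.14].

### API

Orientations are given as a unit quaternion [x, y, z, w].
In Python, from plant import ctrl gives the robot as it stands.
- The arm moves only by the tool play_rows, never from a script. Its argument "targets" is a list of rows, each an object with "delta_pos": the shift along the world's x, y, z normalised to -1 to 1, where 1 is 1000 mm, a list of three; "delta_rot": the turn, a rotation vector about the world's x, y, z normalised to -1 to 1, where 1 is pi rad, a list of three; "claw": the finger opening in mm, from 0 to 85.4. In form: [{"delta_pos": [tx, ty, tz], "delta_rot": [wx, wy, wz], "claw": claw}, ...]. A call has 1 to 20 rows; each row is the pose to reach, as a shift and turn from the pose measured when the call began, turning the shorter way round; what a row does not reach only later rows make up. A row lasts 1/12 s, in which the tool goes at most 41.7 mm and 7.16 degrees, less where a joint would pass 70% of its speed; a pose out of reach is approached as far as the arm can. A call with a number of a shift or a turn outside -1 to 1 is refused whole. A call with a gripper value outside its range is refused whole. The fingers move at their own pace and stop on an object; "newtons" is the grip in N (left out, the last holds). Time passes only in rows, so rows that repeat a pose let the fingers close. It gives the time, the measured TCP pose, the force and the opening at its end, in the units of the state.
- ctrl.get_state(): the state, without advancing time (a new reading comes with each control period).
- ctrl.read_camera(name): name is "scene" or "side" or "wrist"; returns the picture (384x512x3 uint8, blue, green, red); there is no depth.
- ctrl.calibration(name): a dict with "fx", "fy", "cx", "cy" (pixels), "k1" (the pictures are not rectified: a ray, as slopes to the right and down, at radius r is drawn at 1 + k1 r^2 times it, then the intrinsics apply), "camera_from_world" (4x4, takes a point from world to camera coordinates). Camera axes: x right, y down, z forward; pixel columns grow to the right and rows downward; lengths in m; the calibration is good to about 2 mm. A picture is of the moment at which its call begins: read the wrist's pose just before it. calibration takes no time and is no camera call; for the wrist camera it gives the pose at the moment of the call.
- ctrl.sign_off(): hands the job in, once; it reports no verdict.
The state is a dict: "time": time; "qpos": joint angles; "dq": joint speeds; "joint_efforts": joint torques, N m; "eef_pos": TCP position; "tcp_rot": TCP orientation; "contact_force": force on the tool from outside, world axes, zero at the start; "wrist_torque": the same for the moment, N m; "opening": opening from 0.0 (shut) to 1.0 (fully open).
Only numpy, scipy, OpenCV 4.12 (cv2) and the standard library are available. Lean on these libraries where they do the work, as an engineer would, in place of code of your own. Each camera call takes 0.05 s, during which the arm holds its last target. There are 200 camera calls.

## Working session

There is one attempt and no reset: what is moved stays moved. The work goes in short steps, Python scripts to look and compute and a tool call to move; the robot and the scene stay as the last step left them, time stands still between calls to the robot, and variables do not carry over. Pictures are saved under pics/ and viewed, about 8 in all and at most 12, crops included, and the job is handed in when it is done.

Besides the shell and the picture viewer there is one more tool, called after "Request:" as a command line: name --argument value ..., lists and objects as JSON in quotes. play_rows: Moves the arm, as the interface text tells. Its arguments: {"type":"object","properties":{"targets":{"type":"array"},"newtons":{"type":"number"}},"required":["targets"]}

```bash
mkdir -p pics; ls
cat > h.py <<'E'
import numpy as np, cv2
from plant import ctrl
def grab(n):
    c=ctrl.calibration(n); im=ctrl.read_camera(n); return im,c
def ray(c,u,v):
    K=np.array([[c['fx'],0,c['cx']],[0,c['fy'],c['cy']],[0,0,1.]])
    p=cv2.undistortPoints(np.array([[[u,v]]],float),K,np.array([c['k1'],0,0,0.]))[0,0]
    T=np.array(c['camera_from_world']); R=T[:3,:3]; o=-R.T@T[:3,3]
    d=R.T@np.array([p[0],p[1],1]); return o,d/np.linalg.norm(d)
def onz(c,u,v,z):
    o,d=ray(c,u,v); return o+d*(z-o[2])/d[2]
def cross(rs):
    A=0;b=0
    for o,d in rs:
        P=np.eye(3)-np.outer(d,d);A=A+P;b=b+P@o
    x=np.linalg.solve(A,b); return x,[np.linalg.norm((np.eye(3)-np.outer(d,d))@(x-o)) for o,d in rs]
def proj(c,p):
    T=np.array(c['camera_from_world']);q=T[:3,:3]@np.array(p)+T[:3,3];s=q[:2]/q[2];s=s*(1+c['k1']*(s@s))
    return np.array([c['fx']*s[0]+c['cx'],c['fy']*s[1]+c['cy']])
E
python3 - <<'E'
from h import *
import pickle
d={}
for n in ["scene","side","wrist"]:
    d[n]=grab(n); cv2.imwrite(f"pics/{n}0.png",d[n][0])
    c=d[n][1]; T=np.array(c['camera_from_world']); print(n,c['fx'],c['k1'],-T[:3,:3].T@T[:3,3],T[2,:3])
pickle.dump(d,open('d0.pkl','wb'))
v=np.vstack([d['scene'][0],d['side'][0]]); cv2.imwrite('pics/both0.png',cv2.resize(v,None,fx=.78,fy=.78))
s=ctrl.get_state();print(s)
E
```

```text
pics
scene 349.1235229277609 -0.02927862317775 [ 1.28492591 -0.25687022  0.77205109] [-0.67462034  0.27307952 -0.68579514]
side 378.36574864586805 -0.06548035899314432 [0.3089777  0.84455617 0.71576722] [ 0.26131656 -0.76249386 -0.59187563]
wrist 320.5425689381551 -0.0680265962370841 [ 0.30239753 -0.60939773  0.3732893 ] [-0.29812531 -0.10311401 -0.94894088]
{'time': 0.15, 'qpos': array([-1.38002171e+00,  2.87002024e-01,  1.57783153e+00, -2.91418265e-05,
        1.27862127e+00, -1.49998342e-01]), 'dq': array([ 1.49699441e-03, -1.95876836e-03, -4.00298708e-03, -7.66203663e-05,
        7.25145770e-04,  2.21683427e-03]), 'joint_efforts': array([ 1.54198544e-03, -4.06602073e+01, -2.93140644e+01, -1.24589924e-04,
        3.98087228e-03, -8.53918493e-06]), 'eef_pos': array([ 0.22552906, -0.63571353,  0.2552433 ]), 'tcp_rot': array([-0.69684329, -0.12056024,  0.69688986, -0.11924416]), 'contact_force': array([ 0.128399  , -0.6121546 ,  0.11492005]), 'wrist_torque': array([-0.01909849, -0.02836979, -0.02809889]), 'opening': 0.9978029161604189}
```

View pics/scene0.png

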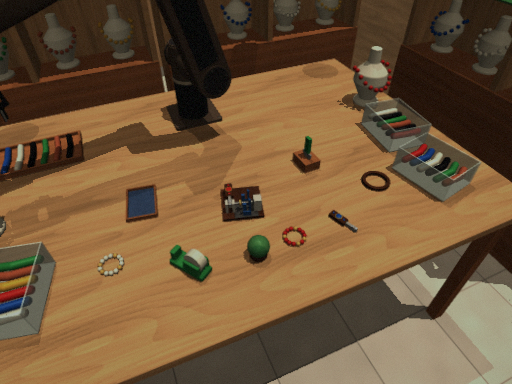

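View pics/side0.png

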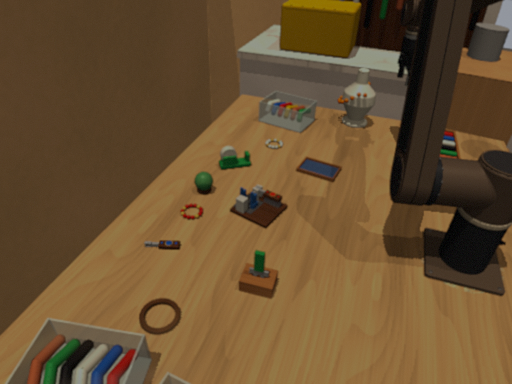

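The scene view shows the mount at about (243,203), the fork block at (306,160) and the tray at (141,203). The side view shows the mount at (259,207), the block at (259,280) and the tray at (319,169).

Run:
```python
from h import *
import pickle
d=pickle.load(open('d0.pkl','rb'))
for n,pts in dict(scene=dict(mount=(243,203),block=(306,162),tray=(141,203),green=(308,144)),side=dict(mount=(259,207),block=(259,280),tray=(319,169),green=(260,262))).items():
    for k,p in pts.items(): print(n,k,onz(d[n][1],*p,0.015).round(3))
print('green',cross([ray(d['scene'][1],308,144),ray(d['side'][1],260,262)]))
# wrist cam pose in tool frame
from scipy.spatial.transform import Rotation as R
s=ctrl.get_state(); Rt=R.from_quat(s['tcp_rot']).as_matrix(); T=np.array(d['wrist'][1]['camera_from_world'])
print('tool axes\n',Rt.round(3)); print('cam in tool',Rt.T@(-T[:3,:3].T@T[:3,3]-s['eef_pos']),'\n',(Rt.T@T[:3,:3].T).round(3))
for n in('scene','side'):
    im=d[n][0]; c=proj(d[n][1],[0.6,0,0.03]); print(n,c)
a=d['scene'][0][120:230,110:330]; b=d['side'][0][140:310,170:360]
cv2.imwrite('pics/z0.png',np.vstack([cv2.resize(a,(600,300),interpolation=3),cv2.resize(b,(335,300),interpolation=3).copy() if 0 else cv2.copyMakeBorder(cv2.resize(b,(335,300),interpolation=3),0,0,0,265,0)]))
```

```text
scene mount [ 0.584 -0.006  0.015]
scene block [0.487 0.265 0.015]
scene tray [ 0.46  -0.293  0.015]
scene green [0.398 0.323 0.015]
side mount [ 0.569 -0.001  0.015]
side block [0.479 0.265 0.015]
side tray [ 0.444 -0.277  0.015]
side green [0.495 0.209 0.015]
green (array([0.47740103, 0.27089846, 0.08321213]), [np.float64(0.0003810056675894602), np.float64(0.00038100566758959007)])
tool axes
 [[-0.     0.334 -0.942]
 [ 0.002 -0.942 -0.334]
 [-1.    -0.002 -0.   ]]
cam in tool [-0.11802707  0.00067096 -0.08127301] 
 [[ 0.001 -0.316  0.949]
 [ 1.     0.001 -0.001]
 [-0.001  0.949  0.316]]
scene [246.66901374 202.33271942]
side [249.34051049 200.86442365]
```

View pics/z0.png

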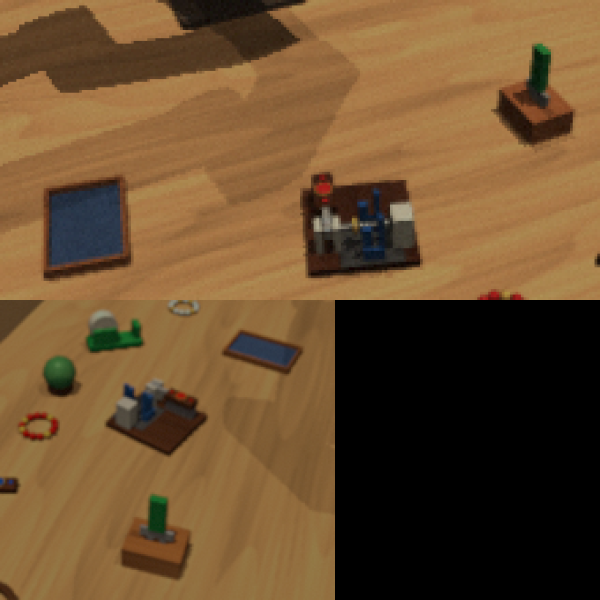

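Mount axes look nearly aligned with the world (pendant towards the robot, bar pushed towards +y). I'll look closer with the wrist camera at the tray, mount and block.

Request:
play_rows --targets '[{"delta_pos":[0.225,0.35,0.0],"delta_rot":[0,0,-0.108],"claw":85},{"delta_pos":[0.225,0.35,0.0],"delta_rot":[0,0,-0.108],"claw":85},{"delta_pos":[0.225,0.35,0.0],"delta_rot":[0,0,-0.108],"claw":85},{"delta_pos":[0.225,0.35,0.0],"delta_rot":[0,0,-0.108],"claw":85},{"delta_pos":[0.225,0.35,0.0],"delta_rot":[0,0,-0.108],"claw":85},{"delta_pos":[0.225,0.35,0.0],"delta_rot":[0,0,-0.108],"claw":85},{"delta_pos":[0.225,0.35,0.0],"delta_rot":[0,0,-0.108],"claw":85},{"delta_pos":[0.225,0.35,0.0],"delta_rot":[0,0,-0.108],"claw":85},{"delta_pos":[0.225,0.35,0.0],"delta_rot":[0,0,-0.108],"claw":85},{"delta_pos":[0.225,0.35,0.0],"delta_rot":[0,0,-0.108],"claw":85},{"delta_pos":[0.225,0.35,0.0],"delta_rot":[0,0,-0.108],"claw":85},{"delta_pos":[0.225,0.35,0.0],"delta_rot":[0,0,-0.108],"claw":85},{"delta_pos":[0.225,0.35,0.0],"delta_rot":[0,0,-0.108],"claw":85}]'

```text
time: 1.23
eef_pos: [0.4504, -0.2857, 0.255]
tcp_rot: [-0.707, -0.001, 0.707, -0.0]
contact_force: [-0.5, 0.3, -0.6]
opening: 0.992
```

```bash
cat > shot.py <<'E'
import sys,pickle
from h import *
n=sys.argv[1]; s=ctrl.get_state(); im,c=grab('wrist'); pickle.dump((im,c),open(n+'.pkl','wb')); cv2.imwrite(f'pics/{n}.png',im)
print(s['time'],s['eef_pos'].round(4),s['tcp_rot'].round(4),s['qpos'].round(2),s['contact_force'].round(2),s['opening'])
E
python3 shot.py tray1
```

```text
1.2333 [ 0.4504 -0.2857  0.255 ] [-7.070e-01 -1.400e-03  7.072e-01 -3.000e-04] [-0.76 -0.03  1.92  0.    1.24  0.81] [-0.48  0.31 -0.64] 0.9924953702110637
```

Request:
play_rows --targets '[{"delta_pos":[0.1,0.26,-0.03],"delta_rot":[0,0,0],"claw":85},{"delta_pos":[0.1,0.26,-0.03],"delta_rot":[0,0,0],"claw":85},{"delta_pos":[0.1,0.26,-0.03],"delta_rot":[0,0,0],"claw":85},{"delta_pos":[0.1,0.26,-0.03],"delta_rot":[0,0,0],"claw":85},{"delta_pos":[0.1,0.26,-0.03],"delta_rot":[0,0,0],"claw":85},{"delta_pos":[0.1,0.26,-0.03],"delta_rot":[0,0,0],"claw":85},{"delta_pos":[0.1,0.26,-0.03],"delta_rot":[0,0,0],"claw":85},{"delta_pos":[0.1,0.26,-0.03],"delta_rot":[0,0,0],"claw":85},{"delta_pos":[0.1,0.26,-0.03],"delta_rot":[0,0,0],"claw":85},{"delta_pos":[0.1,0.26,-0.03],"delta_rot":[0,0,0],"claw":85}]'

```text
time: 2.12
eef_pos: [0.5501, -0.028, 0.2249]
tcp_rot: [-0.707, -0.0, 0.707, 0.001]
contact_force: [0.2, 0.1, 0.9]
opening: 0.993
```

```bash
python3 shot.py mount1
```

```text
2.1167 [ 0.5501 -0.028   0.2249] [-7.069e-01 -1.000e-04  7.073e-01  7.000e-04] [-0.24  0.04  1.91  0.    1.19  1.34] [0.23 0.09 0.85] 0.992625081145555
```

Request:
play_rows --targets '[{"delta_pos":[0.03,0.06,0],"delta_rot":[0,0,0],"claw":85},{"delta_pos":[0.03,0.06,0],"delta_rot":[0,0,0],"claw":85},{"delta_pos":[0.03,0.06,0],"delta_rot":[0,0,0],"claw":85},{"delta_pos":[0.03,0.06,0],"delta_rot":[0,0,0],"claw":85}]'

```text
time: 2.5
eef_pos: [0.5803, 0.0306, 0.2252]
tcp_rot: [-0.707, 0.001, 0.707, 0.001]
contact_force: [0.1, -0.5, 0.5]
opening: 0.993
```

```bash
python3 shot.py mount2; python3 -c "
import cv2
cv2.imwrite('pics/m12.png',__import__('numpy').vstack([cv2.imread('pics/mount1.png')[60:,:],cv2.imread('pics/mount2.png')[110:,:]]))"
```

```text
2.5 [0.5803 0.0306 0.2252] [-7.070e-01  7.000e-04  7.072e-01  1.000e-03] [-0.12  0.11  1.84  0.    1.19  1.45] [ 0.07 -0.46  0.49] 0.9933611820079535
```

View pics/m12.png

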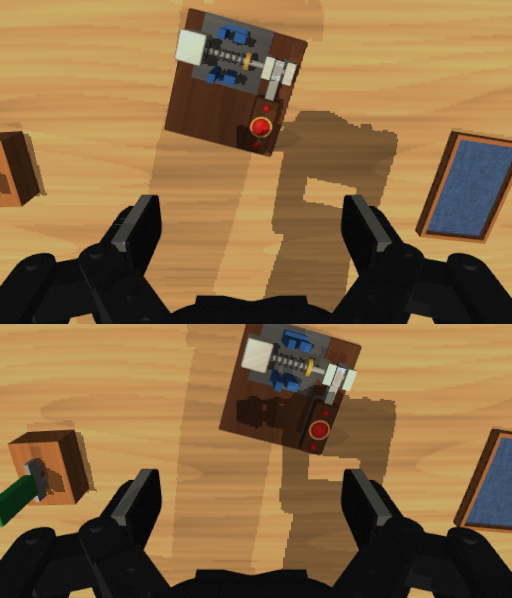

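The wrist views show the mount rotated about -15°: white lugs at (280,130) and the stone at (261,187) in mount1, the block with the fork at left and the tray at right. I'll take two closer views of the mount, then the block.

Request:
play_rows --targets '[{"delta_pos":[0.03,-0.055,-0.045],"delta_rot":[0,0,0],"claw":85},{"delta_pos":[0.03,-0.055,-0.045],"delta_rot":[0,0,0],"claw":85},{"delta_pos":[0.03,-0.055,-0.045],"delta_rot":[0,0,0],"claw":85},{"delta_pos":[0.03,-0.055,-0.045],"delta_rot":[0,0,0],"claw":85}]'

```text
time: 2.88
eef_pos: [0.6087, -0.0276, 0.1782]
tcp_rot: [-0.705, 0.002, 0.709, 0.003]
contact_force: [0.3, -0.1, 0.0]
opening: 0.995
```

```bash
python3 shot.py mount3
```

```text
2.8833 [ 0.6087 -0.0276  0.1782] [-0.7054  0.0023  0.7088  0.0032] [-0.21  0.22  1.81  0.    1.12  1.37] [ 0.3  -0.15  0.05] 0.9948329641182693
```

Request:
play_rows --targets '[{"delta_pos":[0,0.06,0],"delta_rot":[0,0,0],"claw":85},{"delta_pos":[0,0.06,0],"delta_rot":[0,0,0],"claw":85},{"delta_pos":[0,0.06,0],"delta_rot":[0,0,0],"claw":85},{"delta_pos":[0,0.06,0],"delta_rot":[0,0,0],"claw":85}]'

```text
time: 3.27
eef_pos: [0.6092, 0.0342, 0.181]
tcp_rot: [-0.707, 0.001, 0.707, 0.002]
contact_force: [0.4, -1.0, 0.3]
opening: 0.992
```

```bash
python3 shot.py mount4
```

```text
3.2667 [0.6092 0.0342 0.181 ] [-0.707   0.0014  0.7072  0.0016] [-0.11  0.22  1.8   0.    1.12  1.46] [ 0.42 -1.01  0.3 ] 0.9920189085772838
```

Request:
play_rows --targets '[{"delta_pos":[-0.11,0.19,0.05],"delta_rot":[0,0,0],"claw":85},{"delta_pos":[-0.11,0.19,0.05],"delta_rot":[0,0,0],"claw":85},{"delta_pos":[-0.11,0.19,0.05],"delta_rot":[0,0,0],"claw":85},{"delta_pos":[-0.11,0.19,0.05],"delta_rot":[0,0,0],"claw":85},{"delta_pos":[-0.11,0.19,0.05],"delta_rot":[0,0,0],"claw":85},{"delta_pos":[-0.11,0.19,0.05],"delta_rot":[0,0,0],"claw":85},{"delta_pos":[-0.11,0.19,0.05],"delta_rot":[0,0,0],"claw":85}]'

```text
time: 3.9
eef_pos: [0.4983, 0.2258, 0.2331]
tcp_rot: [0.708, 0.0, -0.706, -0.001]
contact_force: [0.0, -0.3, -0.1]
opening: 0.999
```

```bash
python3 shot.py block1
```

```text
3.9 [0.4983 0.2258 0.2331] [ 0.7081  0.     -0.7061 -0.0012] [0.24 0.02 1.92 0.   1.2  1.81] [ 0.   -0.28 -0.14] 0.9990784968790835
```

Request:
play_rows --targets '[{"delta_pos":[-0.02,0.06,0],"delta_rot":[0,0,0],"claw":85},{"delta_pos":[-0.02,0.06,0],"delta_rot":[0,0,0],"claw":85},{"delta_pos":[-0.02,0.06,0],"delta_rot":[0,0,0],"claw":85},{"delta_pos":[-0.02,0.06,0],"delta_rot":[0,0,0],"claw":85}]'

```text
time: 4.28
eef_pos: [0.4796, 0.2834, 0.2321]
tcp_rot: [0.708, -0.001, -0.706, -0.001]
contact_force: [0.2, -0.1, 0.3]
opening: 0.995
```

```bash
python3 shot.py block2; python3 -c "
import cv2,numpy as np
R=lambda n:cv2.imread('pics/%s.png'%n)
a=[cv2.resize(R(n)[60:310,130:390],(390,375),interpolation=3) for n in('mount3','mount4')]
b=[cv2.resize(R(n),(390,292)) for n in('block1','block2')]
cv2.imwrite('pics/m34.png',np.vstack([np.hstack(a),np.hstack(b)])[:600])"
```

```text
4.2833 [0.4796 0.2834 0.2321] [ 7.080e-01 -1.200e-03 -7.062e-01 -7.000e-04] [ 0.35  0.05  1.89 -0.    1.2   1.93] [ 0.24 -0.12  0.32] 0.9952601598194747
```

View pics/m34.png

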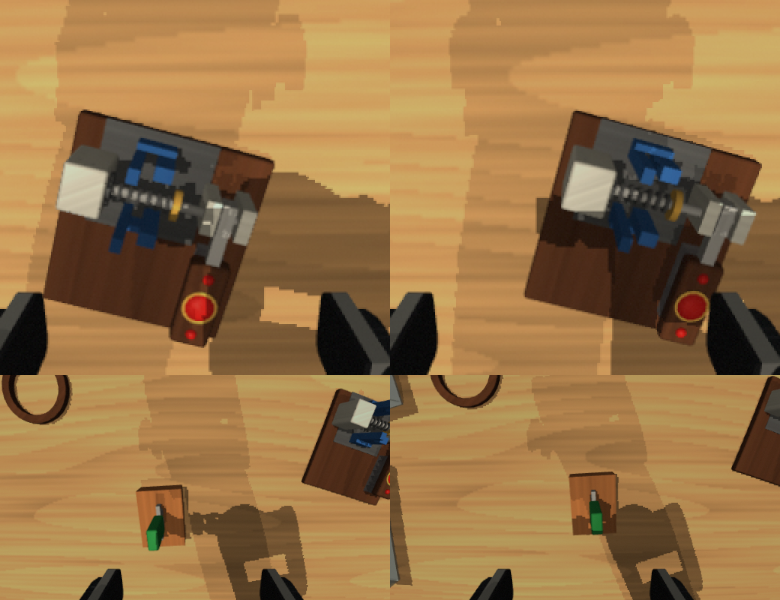

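The close views show the block with the fork (green handle leaning out by perspective, slot along the world-x direction), collar, lugs, blue keeper and red stone. Now I'll measure them with masks.

```bash
cat > meas.py <<'E'
import pickle
from h import *
L=lambda n:pickle.load(open(n+'.pkl','rb'))
def comps(m,amin,roi):
    mm=np.zeros_like(m);x0,y0,x1,y1=roi;mm[y0:y1,x0:x1]=m[y0:y1,x0:x1]
    n,l,s,c=cv2.connectedComponentsWithStats(mm)
    return [(i,s[i,4],c[i],cv2.minAreaRect(np.argwhere(l==i)[:,::-1].astype(np.float32))) for i in range(1,n) if s[i,4]>=amin]
if __name__=='__main__':
    roi=(150,110,340,290)
    for n in('mount3','mount4'):
        im,c=L(n);h=cv2.cvtColor(im,cv2.COLOR_BGR2HSV);H,S,V=h[...,0],h[...,1],h[...,2]
        M=dict(yellow=((H>15)&(H<32)&(S>120)&(V>90)), blue=(H>100)&(H<130)&(S>120)&(V>50), blueTop=(H>100)&(H<130)&(S>120)&(V>120), white=(S<70)&(V>175), red=((H<6)|(H>174))&(S>190)&(V>120))
        for k,m in M.items():
            for i,a,ct,r in comps(m.astype(np.uint8),8,roi):
                print(n,k,a,ct.round(1),cv2.boxPoints(r).round(0).astype(int).tolist())
    for n in('block1','block2'):
        im,c=L(n);h=cv2.cvtColor(im,cv2.COLOR_BGR2HSV);H,S,V=h[...,0],h[...,1],h[...,2]
        for k,m in dict(green=(H>50)&(H<85)&(S>100),greentop=(H>50)&(H<85)&(S>100)&(V>110)).items():
            for i,a,ct,r in comps(m.astype(np.uint8),8,(100,100,420,300)):
                print(n,k,a,ct.round(1),cv2.boxPoints(r).round(0).astype(int).tolist())
E
python3 meas.py
python3 -c "
from meas import *
a=[cv2.resize(L('mount3')[0][118:288,155:325],(595,595),interpolation=3)]
g=cv2.resize(L('block1')[0][260:370,160:260],(200,220),interpolation=3); g2=cv2.resize(L('block2')[0][240:350,220:320],(200,220),interpolation=3)
cv2.imwrite('pics/zm.png',np.hstack([a[0],cv2.copyMakeBorder(np.vstack([g,g2]),0,155,0,0,0)]))"
```

```text
mount3 yellow 14504 [263.2 174.2] [[150, 289], [150, 110], [339, 110], [339, 289]]
mount3 yellow 96 [247.5 195.7] [[243, 205], [247, 187], [252, 188], [248, 206]]
mount3 yellow 135 [262.  264.5] [[251, 254], [274, 254], [274, 276], [251, 276]]
mount3 yellow 1575 [195.3 278.3] [[159, 259], [250, 259], [250, 289], [159, 289]]
mount3 blue 603 [231.6 167.9] [[212, 182], [220, 151], [249, 158], [242, 189]]
mount3 blue 41 [213.6 199.7] [[208, 206], [214, 194], [218, 197], [213, 208]]
mount3 blue 150 [224.8 217. ] [[211, 217], [216, 207], [235, 217], [230, 227]]
mount3 blue 67 [207.  222.8] [[203, 227], [205, 217], [211, 219], [209, 228]]
mount3 blueTop 88 [234. 160.] [[221, 159], [222, 155], [247, 161], [246, 165]]
mount3 blueTop 64 [218.  177.5] [[213, 181], [216, 172], [223, 174], [220, 183]]
mount3 blueTop 102 [238.7 176.7] [[232, 180], [234, 171], [245, 174], [243, 182]]
mount3 white 858 [183.4 186.4] [[166, 198], [173, 168], [201, 175], [193, 205]]
mount3 white 29 [272.6 196.7] [[269, 195], [277, 195], [277, 198], [269, 198]]
mount3 red 23 [267.1 246.8] [[264, 247], [267, 244], [271, 
[... 912 characters left out ...]
16.6 176.7] [[310, 180], [312, 171], [324, 174], [322, 183]]
mount4 blueTop 60 [301.9 177.2] [[298, 180], [300, 172], [306, 174], [304, 182]]
mount4 white 786 [261.7 185.1] [[245, 198], [252, 168], [279, 175], [272, 204]]
mount4 red 123 [330.9 264.6] [[325, 259], [337, 259], [337, 270], [325, 270]]
mount4 red 34 [323.7 281.5] [[321, 279], [327, 279], [327, 284], [321, 284]]
block1 green 783 [203.7 207.5] [[192, 185], [214, 185], [214, 230], [192, 230]]
block1 greentop 290 [199. 217.] [[193, 205], [204, 204], [205, 230], [194, 230]]
block2 green 613 [270.1 187.7] [[262, 166], [277, 165], [279, 208], [264, 209]]
block2 greentop 221 [270.9 193.4] [[265, 184], [276, 184], [276, 203], [265, 203]]
```

View pics/zm.png

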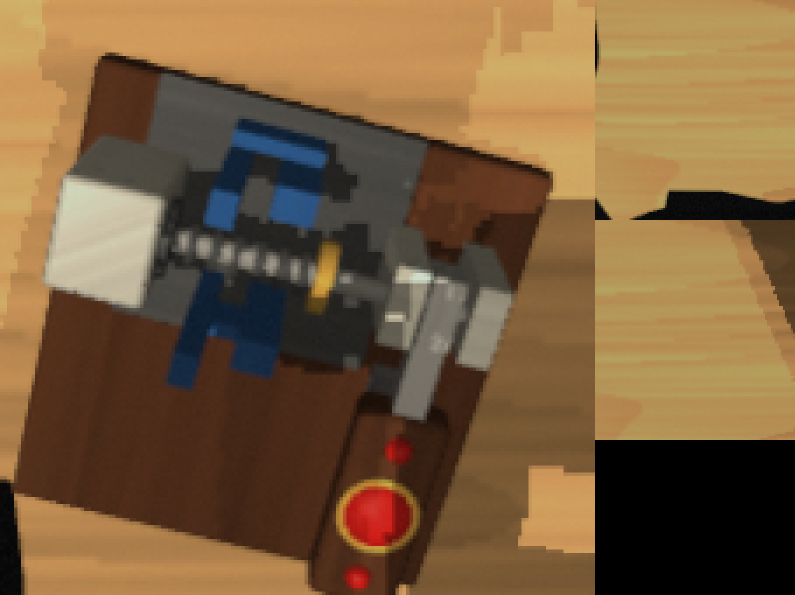

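The enlarged mount3 view shows everything clearly: base corners TL (185,134), TR (312.4,167.7) and BL (159.6,258.6), collar at (247.5,195.7), housing top at (183,186), stop top at (218,177.5) and post top at (238.7,176.7).

Run:
```python
from meas import *
c3=L('mount3')[1];c4=L('mount4')[1];b1=L('block1')[1];b2=L('block2')[1]
def tri(nm,p,q,a=c3,b=c4):
    x,r=cross([ray(a,*p),ray(b,*q)]);print(nm,x.round(4),np.round(r,4));return x
tri('housing',(183.4,186.4),(261.7,185.1));tri('collar',(247.5,195.7),(321,198.1))
tri('stop',(218,177.5),(301.9,177.2));tri('post',(238.7,176.7),(316.6,176.7));tri('stone',(262.5,265.5),(330.9+.3,264.6))
tri('post-',(224.8,217),(301.6,218.7));tri('stop-',(207,222.8),(286.5,222.1))
tri('small red',(256.7,282.7),(323.9,281.7))
tri('fork top',(199,217),(270.9,193.4),b1,b2)
for n,z,ps in [('base',.012,[(185,134.3),(312.4,167.7),(159.6,258.6)]),('hous',.056,[(166,198),(173,168),(201,175),(193,205)]),('collar',.04,[(247.5,195.7)]),('stop',.07,[(218,177.5),(207,222.8)]),('post',.054,[(238.7,176.7),(224.8,217)]),('stone',.049,[(262.5,265.5)])]:
    print(n,[onz(c3,*p,z)[:2].round(4).tolist() for p in ps])
for p in [(245,198),(252,168),(279,175),(272,204)]: print('h4',onz(c4,*p,.056)[:2].round(4))
for n,z,ps in [('collar',.04,[(321,198.1)]),('stop',.07,[(301.9,177.2),(286.5,222.1)]),('post',.054,[(316.6,176.7),(301.6,218.7)])]:
    print(n,4,[onz(c4,*p,z)[:2].round(4).tolist() for p in ps])
# block: mask by colour difference & shape
for n in('block1','block2'):
    im,c=L(n);h=cv2.cvtColor(im,cv2.COLOR_BGR2HSV)
    lab=cv2.cvtColor(im,cv2.COLOR_BGR2LAB).astype(int)
    bp=(190,180) if n=='block1' else (250,150)
    print(n,'ws sample',h[145:240:12,170:250:12][:4].tolist() if 0 else '')
    u,v=proj(c,[0.48,0.265,0.035]);u,v=int(u),int(v);print(u,v)
    im2=cv2.resize(im[v-60:v+60,u-50:u+50],(500,600),interpolation=3);cv2.imwrite(f'pics/{n}z.png',im2);print('off',u-50,v-60)
a=cv2.imread('pics/block1z.png');b=cv2.imread('pics/block2z.png')
cv2.imwrite('pics/bz.png',cv2.resize(np.hstack([a,b]),(800,480)))
```

```text
housing [0.6167 0.0251 0.0558] [0.0004 0.0004]
collar [ 0.6036 -0.0251  0.0456] [0.0011 0.0011]
stop [ 0.6276 -0.0041  0.0707] [0. 0.]
post [ 0.6234 -0.0185  0.054 ] [0. 0.]
stone [ 0.5411 -0.0376  0.0498] [0. 0.]
post- [ 0.5912 -0.007   0.0607] [0.0009 0.0009]
stop- [0.591  0.006  0.0693] [0. 0.]
small red [ 0.5231 -0.0325  0.0494] [0. 0.]
fork top [0.4829 0.2671 0.1149] [0.0007 0.0007]
base [[0.651, 0.0301], [0.6198, -0.084], [0.5264, 0.0652]]
hous [[0.6068, 0.0398], [0.6313, 0.0321], [0.6256, 0.0107], [0.6007, 0.0185]]
collar [[0.6028, -0.025]]
stop [[0.6274, -0.004], [0.5913, 0.0059]]
post [[0.6234, -0.0185], [0.5894, -0.0065]]
stone [[0.5407, -0.0377]]
h4 [0.6064 0.0385]
h4 [0.6311 0.0328]
h4 [0.6254 0.0116]
h4 [0.6012 0.0167]
collar 4 [[0.6006, -0.0264]]
stop 4 [[0.6275, -0.0042], [0.5913, 0.0061]]
post 4 [[0.6234, -0.0185], [0.5874, -0.0082]]
block1 ws sample 
212 189
off 162 129
block2 ws sample 
268 172
off 218 112
```

View pics/bz.png

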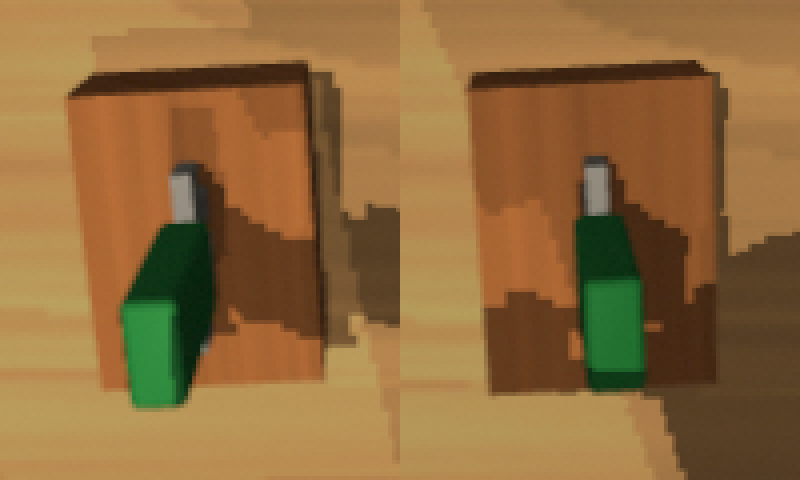

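The fork's handle top appears at px (193–208, 204–231) in block1 and (264–279, 182–208) in block2, with part of it in shadow. I'll use the corners.

Run:
```python
from meas import *
b1=L('block1')[1];b2=L('block2')[1]
A=np.array([(125,300),(180,303),(184,404),(135,407)])/4+[162,129]
B=(np.array([(583,280),(640,280),(645,388),(591,388)])-[400,0])/4+[218,112]
x,r=cross([ray(b1,*A.mean(0)),ray(b2,*B.mean(0))]);print('top',x.round(4),np.round(r,4))
for P,c in((A,b1),(B,b2)):
    Q=np.array([onz(c,*p,x[2])[:2] for p in P]);print(Q.round(4).tolist(),Q.mean(0).round(4),'axis',np.degrees(np.arctan2(*(Q[0]+Q[1]-Q[2]-Q[3])[::-1])))
C=np.array([(70,95),(308,85),(323,380),(102,390)])/4+[162,129]
D=(np.array([(472,90),(712,78),(716,382),(490,395)])-[400,0])/4+[218,112]
for P,c in((C,b1),(D,b2)):
    Q=np.array([onz(c,*p,.035)[:2] for p in P]);print('block',Q.round(4).tolist(),Q.mean(0).round(4),'axis',np.degrees(np.arctan2(*(Q[0]+Q[1]-Q[2]-Q[3])[::-1])),np.degrees(np.arctan2(*(Q[0]-Q[1]+Q[3]-Q[2])[::-1])))
# mount fit: known model points -> measured xy (rigid 2D)
M=np.array([[0,53],[61-61,2]]) 
pts={'hous':((0,53),(.6163,.0252))}
H=np.array([.6163,.0252]); e=np.array([.651-.6198,.0301+.084]); yax=e/np.linalg.norm(e); ang=np.degrees(np.arctan2(-yax[0],yax[1]))
e2=np.array([.651-.5264,.0301-.0652]); print('yaw edges',ang,np.degrees(np.arctan2(e2[1],e2[0])),np.linalg.norm(e),np.linalg.norm(e2))
for nm,(p,q) in dict(post=((.6234,-.0185),None),stop=((.6275,-.0041),(.5913,.006))).items(): pass
s=np.array([.6275,-.0041])-[.5913,.006]; print('stops sep',np.linalg.norm(s),'yaw',np.degrees(np.arctan2(s[1],s[0])),'mid',(np.array([.6275,-.0041])+[.5913,.006])/2)
for a in(-14.5,-15,-15.5):
    t=np.radians(a);xa=np.array([np.cos(t),np.sin(t)]);ya=np.array([-np.sin(t),np.cos(t)])
    O=H-53*ya/1e3
    print(a,'O',O.round(4),{k:[round(float((np.array(p)-O)@xa)*1e3,1),round(float((np.array(p)-O)@ya)*1e3,1)] for k,p in dict(collar=(.6017,-.0257),tri_collar=(.6036,-.0251),stopp=(.6275,-.0041),stopm=(.5913,.006),postp=(.6234,-.0185),stone=(.541,-.0376),red2=(.5231,-.0325)).items()})
```

```text
top [0.4799 0.2662 0.1097] [0.0002 0.0002]
[[0.4913, 0.2719], [0.4907, 0.2608], [0.4685, 0.261], [0.4678, 0.2712]] [0.4796 0.2662] axis 0.6279699896373326
[[0.4913, 0.2727], [0.4913, 0.2616], [0.4687, 0.26], [0.4687, 0.2709]] [0.48   0.2663] axis 4.306416328255224
block [[0.5188, 0.2972], [0.5211, 0.2374], [0.4413, 0.2344], [0.4383, 0.2942]] [0.4799 0.2658] axis 2.148767543333202 92.56796941191311
block [[0.5182, 0.2973], [0.5211, 0.2386], [0.4418, 0.2343], [0.4383, 0.2938]] [0.4798 0.266 ] axis 2.7748280641093244 93.08977244672205
yaw edges -15.293352701654653 -15.732604828878221 0.11828884140103833 0.1294494882183781
stops sep 0.03758257574994019 yaw -15.589396004265481 mid [0.6094  0.00095]
-14.5 O [ 0.603  -0.0261] {'collar': [-1.4, 0.1], 'tri_collar': [0.3, 1.1], 'stopp': [18.2, 27.4], 'stopm': [-19.4, 28.2], 'postp': [17.8, 12.5], 'stone': [-57.2, -26.7], 'red2': [-75.8, -26.2]}
-15 O [ 0.6026 -0.026 ] {'collar': [-0.9, 0.1], 'tri_collar': [0.8, 1.1], 'stopp': [18.4, 27.6], 'stopm': [-19.2, 28.0], 'postp': [18.2, 12.6], 'stone': [-56.5, -27.1], 'red2': [-75.1, -26.9]}
-15.5 O [ 0.6021 -0.0259] {'collar': [-0.5, 0.0], 'tri_collar': [1.2, 1.1], 'stopp': [18.6, 27.8], 'stopm': [-19.0, 27.8], 'postp': [18.5, 12.8], 'stone': [-55.8, -27.6], 'red2': [-74.4, -27.5]}
```

Mount: origin ≈ (0.602, -0.026), yaw ≈ -15.4°. The stop's near face is at about mount y 25 by eye. Fork: (0.480, 0.266), yaw about 2.6°, top at 0.110. Grasping the fork now.

Request:
play_rows --targets '[{"delta_pos":[0.0,-0.017,-0.03],"delta_rot":[0,0,0.0144],"claw":60},{"delta_pos":[0.0,-0.017,-0.06],"delta_rot":[0,0,0.0144],"claw":50},{"delta_pos":[0.0,-0.017,-0.09],"delta_rot":[0,0,0.0144],"claw":50},{"delta_pos":[0.0,-0.017,-0.115],"delta_rot":[0,0,0.0144],"claw":50},{"delta_pos":[0.0,-0.017,-0.132],"delta_rot":[0,0,0.0144],"claw":50},{"delta_pos":[0.0,-0.017,-0.137],"delta_rot":[0,0,0.0144],"claw":50},{"delta_pos":[0.0,-0.017,-0.137],"delta_rot":[0,0,0.0144],"claw":50}]' --newtons 40

```text
time: 4.92
eef_pos: [0.4793, 0.264, 0.0932]
tcp_rot: [-0.707, -0.013, 0.707, -0.015]
contact_force: [0.2, -0.0, 1.1]
opening: 0.589
```

```bash
python3 -c "
from h import *
s=ctrl.get_state();print(s['eef_pos'],s['tcp_rot'],s['contact_force'],s['opening'],s['qpos'])"
```

```text
[0.47933217 0.26400669 0.09318744] [-0.70652271 -0.0131826   0.70741482 -0.01470226] [ 0.17963472 -0.0118469   1.06848734] 0.5888370408456155 [ 0.31869873  0.20450419  2.00219136 -0.00208803  0.93673682  1.85129586]
```

Request:
play_rows --targets '[{"delta_pos":[0.0,0.002,0.001],"delta_rot":[0,0,0],"claw":25},{"delta_pos":[0.0,0.002,0.001],"delta_rot":[0,0,0],"claw":0},{"delta_pos":[0.0,0.002,0.001],"delta_rot":[0,0,0],"claw":0},{"delta_pos":[0.0,0.002,0.001],"delta_rot":[0,0,0],"claw":0},{"delta_pos":[0.0,0.002,0.001],"delta_rot":[0,0,0],"claw":0},{"delta_pos":[0.0,0.002,0.001],"delta_rot":[0,0,0],"claw":0}]'

```text
time: 5.42
eef_pos: [0.4806, 0.2664, 0.096]
tcp_rot: [0.708, 0.014, -0.706, 0.015]
contact_force: [-0.4, -0.5, 5.0]
opening: 0.136
```

Request:
play_rows --targets '[{"delta_pos":[0.0,0.0,0.01],"delta_rot":[0,0,0],"claw":0},{"delta_pos":[0.0,0.0,0.03],"delta_rot":[0,0,0],"claw":0},{"delta_pos":[0.0,0.0,0.06],"delta_rot":[0,0,0],"claw":0},{"delta_pos":[0.0,0.0,0.09],"delta_rot":[0,0,0],"claw":0},{"delta_pos":[0.0,0.0,0.11],"delta_rot":[0,0,0],"claw":0},{"delta_pos":[0.0,0.0,0.12],"delta_rot":[0,0,0],"claw":0}]'

```text
time: 5.92
eef_pos: [0.4815, 0.2669, 0.2199]
tcp_rot: [0.709, 0.014, -0.704, 0.014]
contact_force: [1.0, 0.1, -0.6]
opening: 0.139
```

```bash
python3 shot.py held
python3 - <<'E'
from meas import *
from scipy.spatial.transform import Rotation as R
im,c=L('held');s=ctrl.get_state()
Rt=R.from_quat(s['tcp_rot']).as_matrix();print(Rt.round(4))
O=np.array([.602,-.026]);t=np.radians(-15.4);ya=np.array([-np.sin(t),np.cos(t)])
tg=O+ya*-.007;print('gap',tg,'delta',tg-s['eef_pos'][:2],'yaw now',np.degrees(np.arctan2(Rt[0,1],-Rt[1,1])))
E
```

```text
5.9167 [0.4815 0.2669 0.2199] [ 0.7094  0.0142 -0.7045  0.0142] [ 0.32  0.04  1.92 -0.    1.17  1.85] [ 0.98  0.15 -0.58] 0.13866901228842296
[[ 8.300e-03  4.010e-02 -9.992e-01]
 [ 7.000e-04 -9.992e-01 -4.010e-02]
 [-1.000e+00 -3.000e-04 -8.300e-03]]
gap [ 0.60014111 -0.03274867] delta [ 0.11817184 -0.29981484] yaw now 2.2999366396502765
```

Request:
play_rows --targets '[{"delta_pos":[0.04,-0.1,0],"delta_rot":[0,0,-0.033],"claw":0},{"delta_pos":[0.118,-0.3,-0.02],"delta_rot":[0,0,-0.0983],"claw":0},{"delta_pos":[0.118,-0.3,-0.02],"delta_rot":[0,0,-0.0983],"claw":0},{"delta_pos":[0.118,-0.3,-0.02],"delta_rot":[0,0,-0.0983],"claw":0},{"delta_pos":[0.118,-0.3,-0.02],"delta_rot":[0,0,-0.0983],"claw":0},{"delta_pos":[0.118,-0.3,-0.02],"delta_rot":[0,0,-0.0983],"claw":0},{"delta_pos":[0.118,-0.3,-0.02],"delta_rot":[0,0,-0.0983],"claw":0},{"delta_pos":[0.118,-0.3,-0.02],"delta_rot":[0,0,-0.0983],"claw":0},{"delta_pos":[0.118,-0.3,-0.02],"delta_rot":[0,0,-0.0983],"claw":0},{"delta_pos":[0.118,-0.3,-0.02],"delta_rot":[0,0,-0.0983],"claw":0},{"delta_pos":[0.118,-0.3,-0.02],"delta_rot":[0,0,-0.0983],"claw":0},{"delta_pos":[0.118,-0.3,-0.02],"delta_rot":[0,0,-0.0983],"claw":0}]'

```text
time: 6.97
eef_pos: [0.5991, -0.0316, 0.1995]
tcp_rot: [0.703, -0.094, -0.699, -0.094]
contact_force: [-0.0, -0.5, 0.3]
opening: 0.133
```

Request:
play_rows --targets '[{"delta_pos":[0,0,-0.015],"delta_rot":[0,0,0],"claw":0},{"delta_pos":[0,0,-0.03],"delta_rot":[0,0,0],"claw":0},{"delta_pos":[0,0,-0.03],"delta_rot":[0,0,0],"claw":0},{"delta_pos":[0,0,-0.03],"delta_rot":[0,0,0],"claw":0}]'

```text
time: 7.3
eef_pos: [0.598, -0.0301, 0.1685]
tcp_rot: [0.702, -0.094, -0.7, -0.094]
contact_force: [0.6, 0.4, 0.8]
opening: 0.134
```

```bash
python3 shot.py over
python3 - <<'E'
from meas import *
from scipy.spatial.transform import Rotation as R
im,c=L('over');s=ctrl.get_state()
Rt=R.from_quat(s['tcp_rot']).as_matrix()
O=np.array([.602,-.026]);t=np.radians(-15.4);xa=np.array([np.cos(t),np.sin(t)]);ya=np.array([-np.sin(t),np.cos(t)])
d=s['eef_pos'][:2]-O;print('TCP in mount',d@xa,d@ya,'yaw',np.degrees(np.arctan2(Rt[0,1],-Rt[1,1])),'x axis',Rt[:,0].round(4))
for y in (-22,-14,0): print(y,proj(c,[*(O+ya*y/1e3),.048]).round(0))
u,v=proj(c,[*(O-ya*.007),.05]).astype(int)
w=im[max(0,v-110):v+110,max(0,u-140):u+140];print(u,v,w.shape)
sc=ctrl.read_camera('scene');cs=ctrl.calibration('scene');a,b=proj(cs,[*O,.06]).astype(int)
e=cv2.resize(sc[b-45:b+45,a-50:a+50],(300,270),interpolation=3)
W=cv2.resize(w,None,fx=2,fy=2,interpolation=3)
cv2.imwrite('pics/overz.png',np.hstack([W[:440,:500],cv2.copyMakeBorder(e,0,W[:440].shape[0]-270,0,0,0)]))
E
```

```text
7.3 [ 0.598  -0.0301  0.1685] [ 0.7021 -0.0936 -0.6997 -0.0936] [-0.22  0.21  1.84  0.    1.09  1.62] [0.64 0.41 0.76] 0.13408140691601728
TCP in mount -0.0018542237750581267 -0.00515326038354497 yaw -15.22463591452577 x axis [ 0.0058 -0.001  -1.    ]
-22 [272. 194.]
-14 [262. 194.]
0 [244. 194.]
253 194 (220, 280, 3)
```

View pics/overz.png

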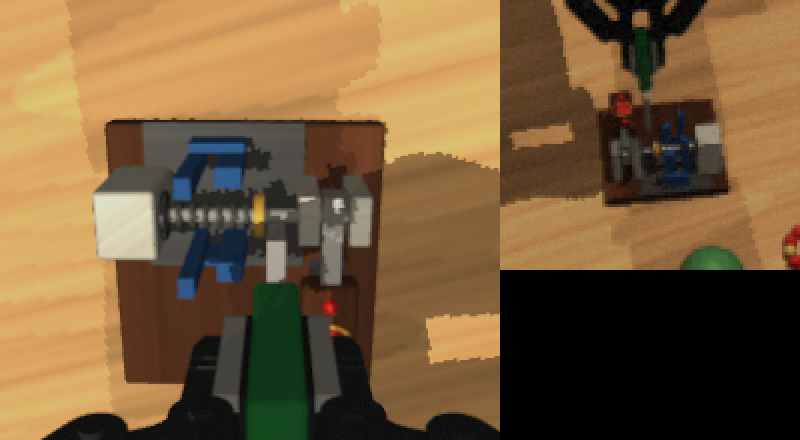

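The picture shows the fork's plate between collar and near lug, aligned with the mount. I'll check the fork's shoulder edge at about px (250.5,205) against the TCP, and settle the pose.

Request:
play_rows --targets '[{"delta_pos":[0.0013,-0.0022,-0.01],"delta_rot":[0,0,0],"claw":0},{"delta_pos":[0.0013,-0.0022,-0.01],"delta_rot":[0,0,0],"claw":0},{"delta_pos":[0.0013,-0.0022,-0.01],"delta_rot":[0,0,0],"claw":0},{"delta_pos":[0.0013,-0.0022,-0.01],"delta_rot":[0,0,0],"claw":0}]'

```text
time: 7.73
eef_pos: [0.6007, -0.0331, 0.1606]
tcp_rot: [0.703, -0.094, -0.698, -0.094]
contact_force: [-0.2, -0.8, -1.7]
opening: 0.135
```

```bash
cat > mp.py <<'E'
from meas import *
from scipy.spatial.transform import Rotation as R
O=np.array([.602,-.026]);t=np.radians(-15.4);xa=np.array([np.cos(t),np.sin(t)]);ya=np.array([-np.sin(t),np.cos(t)])
def mt(p): d=np.array(p)[:2]-O; return np.array([d@xa,d@ya])*1e3
def st():
    s=ctrl.get_state();Rt=R.from_quat(s['tcp_rot']).as_matrix();f=s['contact_force']
    print('t',round(s['time'],2),'mount xy',mt(s['eef_pos']).round(2),'z',s['eef_pos'][2].round(4),'yaw',np.degrees(np.arctan2(Rt[0,1],-Rt[1,1])).round(2),'ax',Rt[:2,0].round(4),'F mount',(f[:2]@xa).round(2),(f[:2]@ya).round(2),f[2].round(2),'op',s['opening'].round(3))
    return s
E
python3 - <<'E'
from mp import *
st()
c=L('over')[1];tcp=[.598,-.0301]
for v,z in((205,.1105),(224,.1245)):print(mt(onz(c,250.5,v,z))-mt(tcp))
# collar / lugs seen in 'over'
im=L('over')[0];h=cv2.cvtColor(im,cv2.COLOR_BGR2HSV);H,S,V=h[...,0],h[...,1],h[...,2]
for k,m,z in(('yellow',(H>15)&(H<32)&(S>140)&(V>110),.045),('white',(S<70)&(V>165),.056),('blue',(H>100)&(H<130)&(S>120)&(V>110),.07)):
    for i,a,ct,r in comps(m.astype(np.uint8),15,(155,140,320,240)): print(k,a,ct.round(1),mt(onz(c,*ct,z)).round(1))
E
```

```text
Traceback (most recent call last):
  File "mp.py", line 7, in st
    print('t',round(s['time'],2),'mount xy',mt(s['eef_pos']).round(2),'z',s['eef_pos'][2].round(4),'yaw',np.degrees(np.arctan2(Rt[0,1],-Rt[1,1])).round(2),'ax',Rt[:2,0].round(4),'F mount',(f[:2]@xa).round(2),(f[:2]@ya).round(2),f[2].round(2),'op',s['opening'].round(3))
                                                                                                                                                                                                                                                       ^^^^^^^^^^^^^^^^^^
AttributeError: 'float' object has no attribute 'round'
```

```bash
sed -i "s/s\['opening'\].round(3)/round(s['opening'],3)/" mp.py
python3 - <<'E'
from mp import *
st()
c=L('over')[1];tcp=[.598,-.0301]
for v,z in((205,.1105),(224,.1245)):print(mt(onz(c,250.5,v,z))-mt(tcp))
im=L('over')[0];h=cv2.cvtColor(im,cv2.COLOR_BGR2HSV);H,S,V=h[...,0],h[...,1],h[...,2]
for k,m,z in(('yellow',(H>15)&(H<32)&(S>140)&(V>110),.045),('white',(S<70)&(V>165),.056),('blue',(H>100)&(H<130)&(S>120)&(V>110),.07)):
    for i,a,ct,r in comps(m.astype(np.uint8),15,(155,140,320,240)): print(k,a,ct.round(1),mt(onz(c,*ct,z)).round(1))
E
```

```text
t 7.73 mount xy [ 0.65 -7.18] z 0.1606 yaw -15.25 ax [ 0.0074 -0.0014] F mount 0.06 -0.83 -1.74 op 0.135
[16.39428086 -0.1012845 ]
[10.38520609 -0.15161443]
yellow 747 [205.6 146.5] [36.8 29.3]
yellow 1148 [311.1 202.3] [ -7.9 -53.7]
yellow 28 [158.6 174.9] [14.4 67.1]
yellow 69 [242.  188.4] [3.5 1.7]
yellow 223 [165.2 227.9] [-31.   65.5]
white 930 [174.7 196.4] [ 0.3 52.8]
white 18 [281.4 185.8] [  9.1 -28.3]
white 18 [294.5 189. ] [  6.6 -38.3]
white 148 [250.4 213.8] [-13.6  -5. ]
blue 110 [220.8 157.5] [33.4 15.5]
blue 126 [226.3 172.5] [22.8 11.9]
blue 87 [203.5 178.1] [18.8 28. ]
blue 62 [223.6 219.5] [-12.6  14.6]
blue 71 [205.5 227.9] [-19.5  28.1]
```

Run:
```python
from mp import *
c=L('over')[1];tcp=np.array([.598,-.0301])
for x,h in((13,0),(13,34),(23,34),(23,48),(12,48),(12,106),(-12,106)):
    print(x,h,proj(c,[*(tcp+xa*x/1e3),.1685-.092+h/1e3]).round(1))
```

```text
13 0 [250.4 192.6]
13 34 [250.3 210.4]
23 34 [250.4 194.3]
23 48 [250.3 202.4]
12 48 [250.2 221.3]
12 106 [249.8 281.3]
-12 106 [249.6 331.7]
```

Fork agrees with the TCP to within about 1 mm. Lowering over the bar to tip height of about 27 mm.

Request:
play_rows --targets '[{"delta_pos":[0,0,-0.008],"delta_rot":[0,0,0],"claw":0},{"delta_pos":[0,0,-0.016],"delta_rot":[0,0,0],"claw":0},{"delta_pos":[0,0,-0.024],"delta_rot":[0,0,0],"claw":0}]'

```text
time: 7.98
eef_pos: [0.6006, -0.0331, 0.1357]
tcp_rot: [0.703, -0.094, -0.698, -0.094]
contact_force: [-0.4, 0.7, -1.5]
opening: 0.138
```

```bash
python3 -c "
from mp import *;st()"
```

```text
t 7.98 mount xy [ 0.51 -7.27] z 0.1357 yaw -15.26 ax [ 0.0071 -0.0013] F mount -0.54 0.54 -1.55 op 0.138
```

Request:
play_rows --targets '[{"delta_pos":[0,0,-0.004],"delta_rot":[0,0,0],"claw":0},{"delta_pos":[0,0,-0.01],"delta_rot":[0,0,0],"claw":0},{"delta_pos":[0,0,-0.015],"delta_rot":[0,0,0],"claw":0},{"delta_pos":[0,0,-0.015],"delta_rot":[0,0,0],"claw":0}]'

```text
time: 8.32
eef_pos: [0.5997, -0.033, 0.119]
tcp_rot: [0.702, -0.094, -0.699, -0.094]
contact_force: [0.5, 0.6, -1.0]
opening: 0.136
```

```bash
python3 -c "
from mp import *;st()"
```

```text
t 8.32 mount xy [-0.37 -7.33] z 0.119 yaw -15.26 ax [ 0.0045 -0.0007] F mount 0.32 0.72 -1.02 op 0.136
```

No contact. Straddled (force only the fork's weight). Pushing back in small steps, watching the force.

Request:
play_rows --targets '[{"delta_pos":[0.0013,0.003,0],"delta_rot":[0,0,0],"claw":0},{"delta_pos":[0.0024,0.0068,0],"delta_rot":[0,0,0],"claw":0},{"delta_pos":[0.0037,0.0115,0],"delta_rot":[0,0,0],"claw":0},{"delta_pos":[0.005,0.0163,0],"delta_rot":[0,0,0],"claw":0},{"delta_pos":[0.0058,0.0192,0],"delta_rot":[0,0,0],"claw":0},{"delta_pos":[0.0058,0.0192,0],"delta_rot":[0,0,0],"claw":0}]'

```text
time: 8.82
eef_pos: [0.6055, -0.0137, 0.1189]
tcp_rot: [0.702, -0.094, -0.699, -0.093]
contact_force: [-0.7, -4.8, -1.8]
opening: 0.141
```

```bash
python3 -c "
from mp import *;st()"
```

```text
t 8.82 mount xy [ 0.14 12.78] z 0.1189 yaw -15.19 ax [ 0.0043 -0.0021] F mount 0.63 -4.86 -1.83 op 0.141
```

Request:
play_rows --targets '[{"delta_pos":[0.0005,0.0019,0],"delta_rot":[0,0,0],"claw":0},{"delta_pos":[0.001,0.0038,0],"delta_rot":[0,0,0],"claw":0},{"delta_pos":[0.0015,0.0058,0],"delta_rot":[0,0,0],"claw":0},{"delta_pos":[0.0015,0.0058,0],"delta_rot":[0,0,0],"claw":0}]'

```text
time: 9.15
eef_pos: [0.607, -0.0085, 0.1189]
tcp_rot: [0.702, -0.094, -0.699, -0.092]
contact_force: [-1.1, -5.4, -2.3]
opening: 0.134
```

```bash
python3 -c "
from mp import *;st()"
```

```text
t 9.15 mount xy [ 0.12 18.23] z 0.1189 yaw -15.15 ax [ 0.0039 -0.004 ] F mount 0.38 -5.5 -2.29 op 0.134
```

Request:
play_rows --targets '[{"delta_pos":[0.0003,0.001,0],"delta_rot":[0,0,0],"claw":0},{"delta_pos":[0.0005,0.0019,0],"delta_rot":[0,0,0],"claw":0},{"delta_pos":[0.0008,0.0027,0],"delta_rot":[0,0,0],"claw":0},{"delta_pos":[0.0008,0.0027,0],"delta_rot":[0,0,0],"claw":0}]'

```text
time: 9.48
eef_pos: [0.6075, -0.0066, 0.1189]
tcp_rot: [0.702, -0.095, -0.7, -0.091]
contact_force: [-1.7, -6.2, -1.3]
opening: 0.137
```

Request:
play_rows --targets '[{"delta_pos":[0.0002,0.0006,0],"delta_rot":[0,0,0],"claw":0},{"delta_pos":[0.0003,0.001,0],"delta_rot":[0,0,0],"claw":0},{"delta_pos":[0.0003,0.001,0],"delta_rot":[0,0,0],"claw":0}]'

```text
time: 9.73
eef_pos: [0.6076, -0.0064, 0.1189]
tcp_rot: [0.702, -0.095, -0.7, -0.09]
contact_force: [-1.0, -6.1, -1.9]
opening: 0.133
```

```bash
python3 -c "
from mp import *;st()"
```

```text
t 9.73 mount xy [ 0.2  20.36] z 0.1189 yaw -15.08 ax [ 0.0022 -0.0079] F mount 0.71 -6.18 -1.95 op 0.133
```

The small shortfalls look like arm compliance under the spring load (about 7 N/mm), with no jump in force yet. Continuing gently and correcting the slight tilt.

Request:
play_rows --targets '[{"delta_pos":[0.0003,0.001,0],"delta_rot":[0.001,0,0],"claw":0},{"delta_pos":[0.0005,0.0016,0],"delta_rot":[0.002,0,0],"claw":0},{"delta_pos":[0.0005,0.0019,0],"delta_rot":[0.003,0,0],"claw":0},{"delta_pos":[0.0005,0.0019,0],"delta_rot":[0.003,0,0],"claw":0}]'

```text
time: 10.07
eef_pos: [0.608, -0.0056, 0.1189]
tcp_rot: [0.702, -0.093, -0.7, -0.092]
contact_force: [-0.8, -5.2, -2.2]
opening: 0.133
```

```bash
python3 -c "
from mp import *;st()"
```

```text
t 10.07 mount xy [ 0.34 21.24] z 0.1189 yaw -15.05 ax [ 0.0018 -0.0007] F mount 0.63 -5.26 -2.24 op 0.133
```

Request:
play_rows --targets '[{"delta_pos":[0.0003,0.0012,0],"delta_rot":[0.002,0,0],"claw":0},{"delta_pos":[0.0005,0.0019,0],"delta_rot":[0.003,0,0],"claw":0},{"delta_pos":[0.0005,0.0019,0],"delta_rot":[0.003,0,0],"claw":0}]'

```text
time: 10.32
eef_pos: [0.6084, -0.0049, 0.1189]
tcp_rot: [0.701, -0.09, -0.701, -0.095]
contact_force: [-0.7, -6.2, -1.9]
opening: 0.141
```

```bash
python3 -c "
from mp import *;st()"
```

```text
t 10.32 mount xy [ 0.53 22.05] z 0.1189 yaw -15.02 ax [0.0014 0.0062] F mount 0.93 -6.17 -1.86 op 0.141
```

Request:
play_rows --targets '[{"delta_pos":[0.0003,0.001,0],"delta_rot":[0,0,0],"claw":0},{"delta_pos":[0.0004,0.0015,0],"delta_rot":[0,0,0],"claw":0},{"delta_pos":[0.0004,0.0015,0],"delta_rot":[0,0,0],"claw":0}]'

```text
time: 10.57
eef_pos: [0.6085, -0.0045, 0.119]
tcp_rot: [0.701, -0.091, -0.701, -0.094]
contact_force: [-1.5, -6.5, -1.3]
opening: 0.135
```

```bash
python3 -c "
from mp import *;st()"
```

```text
t 10.57 mount xy [ 0.57 22.5 ] z 0.119 yaw -14.98 ax [0.0005 0.0038] F mount 0.32 -6.67 -1.3 op 0.135
```

Request:
play_rows --targets '[{"delta_pos":[0.0003,0.001,0],"delta_rot":[0,0,0],"claw":0},{"delta_pos":[0.0004,0.0015,0],"delta_rot":[0,0,0],"claw":0},{"delta_pos":[0.0004,0.0015,0],"delta_rot":[0,0,0],"claw":0}]'

```text
time: 10.82
eef_pos: [0.6086, -0.0041, 0.1189]
tcp_rot: [-0.701, 0.092, 0.701, 0.092]
contact_force: [-1.5, -7.4, -2.4]
opening: 0.138
```

```bash
python3 -c "
from mp import *;st()"
```

```text
t 10.82 mount xy [ 0.58 22.85] z 0.1189 yaw -14.94 ax [-0.0005  0.0011] F mount 0.56 -7.57 -2.39 op 0.138
```

Request:
play_rows --targets '[{"delta_pos":[0.0003,0.001,0],"delta_rot":[0,0,0],"claw":0},{"delta_pos":[0.0005,0.0017,0],"delta_rot":[0,0,0],"claw":0},{"delta_pos":[0.0005,0.0017,0],"delta_rot":[0,0,0],"claw":0}]'

```text
time: 11.07
eef_pos: [0.6088, -0.0039, 0.119]
tcp_rot: [-0.701, 0.093, 0.702, 0.091]
contact_force: [-2.2, -6.5, -0.7]
opening: 0.139
```

```bash
python3 -c "
from mp import *;st()"
```

```text
t 11.07 mount xy [ 0.66 23.12] z 0.119 yaw -14.9 ax [-0.0019 -0.0023] F mount -0.38 -6.82 -0.73 op 0.139
```

Request:
play_rows --targets '[{"delta_pos":[0.0003,0.001,0],"delta_rot":[0.001,0,0],"claw":0},{"delta_pos":[0.0005,0.002,0],"delta_rot":[0.002,0,0],"claw":0},{"delta_pos":[0.0005,0.002,0],"delta_rot":[0.002,0,0],"claw":0},{"delta_pos":[0.0005,0.002,0],"delta_rot":[0.002,0,0],"claw":0}]'

```text
time: 11.4
eef_pos: [0.6089, -0.0039, 0.119]
tcp_rot: [-0.7, 0.092, 0.702, 0.091]
contact_force: [-1.6, -8.5, -2.2]
opening: 0.138
```

```bash
python3 shot.py push
python3 - <<'E'
from mp import *;st()
im,c=L('push')
u,v=proj(c,[*(O+ya*.015),.05]).astype(int)
w=cv2.resize(im[max(0,v-75):v+75,max(0,u-100):u+100],None,fx=4,fy=4,interpolation=3);print(u,v);cv2.imwrite('pics/push_z.png',w)
E
```

```text
11.4 [ 0.6089 -0.0039  0.119 ] [-0.7     0.0917  0.7024  0.0911] [-0.17  0.29  1.84 -0.    1.01  1.66] [-1.64 -8.53 -2.18] 0.13806307008637067
t 11.45 mount xy [ 0.76 23.1 ] z 0.119 yaw -14.85 ax [-0.0034 -0.0003] F mount 0.2 -8.73 -1.37 op 0.137
262 223
```

View pics/push_z.png

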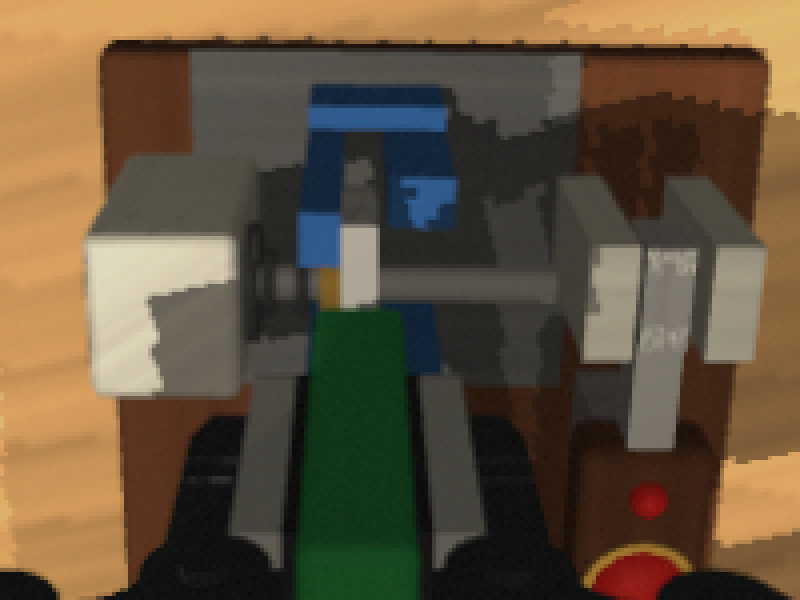

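The picture shows the shoulder against the blue stop (px ~340,240), with a gap of about 2 mm to the post, and the collar behind the fork. Contact is confirmed at TCP mount y 23.1 (8.7 N). I'll ease off slightly, then lower.

Request:
play_rows --targets '[{"delta_pos":[0,0,0],"delta_rot":[0,0,-0.0025],"claw":0},{"delta_pos":[0,0,0],"delta_rot":[0,0,-0.0025],"claw":0},{"delta_pos":[0,0,-0.003],"delta_rot":[0,0,-0.0025],"claw":0},{"delta_pos":[0,0,-0.006],"delta_rot":[0,0,-0.0025],"claw":0},{"delta_pos":[0,0,-0.006],"delta_rot":[0,0,-0.0025],"claw":0}]'

```text
time: 11.87
eef_pos: [0.6096, -0.0052, 0.114]
tcp_rot: [-0.7, 0.095, 0.701, 0.093]
contact_force: [-0.5, -6.6, 0.0]
opening: 0.133
```

```bash
python3 -c "
from mp import *;st()"
```

```text
t 11.87 mount xy [ 1.79 22.06] z 0.114 yaw -15.26 ax [-0.0017 -0.0031] F mount 1.27 -6.47 0.03 op 0.133
```

Request:
play_rows --targets '[{"delta_pos":[-0.0009,0.0011,0],"delta_rot":[0.001,0,0],"claw":0},{"delta_pos":[-0.0009,0.0011,-0.002],"delta_rot":[0.001,0,0],"claw":0},{"delta_pos":[-0.0009,0.0011,-0.005],"delta_rot":[0.001,0,0],"claw":0},{"delta_pos":[-0.0009,0.0011,-0.006],"delta_rot":[0.001,0,0],"claw":0}]'

```text
time: 12.2
eef_pos: [0.6096, -0.0054, 0.1096]
tcp_rot: [0.701, -0.095, -0.701, -0.093]
contact_force: [-2.6, -6.2, 3.7]
opening: 0.136
```

```bash
python3 -c "
from mp import *;st()"
```

```text
t 12.2 mount xy [ 1.89 21.93] z 0.1096 yaw -15.23 ax [ 0.0005 -0.0026] F mount -0.89 -6.69 3.65 op 0.136
```

Request:
play_rows --targets '[{"delta_pos":[-0.0014,0.0012,-0.001],"delta_rot":[0.001,0,0],"claw":0},{"delta_pos":[-0.0014,0.0012,-0.003],"delta_rot":[0.001,0,0],"claw":0},{"delta_pos":[-0.0014,0.0012,-0.005],"delta_rot":[0.001,0,0],"claw":0},{"delta_pos":[-0.0014,0.0012,-0.006],"delta_rot":[0.001,0,0],"claw":0},{"delta_pos":[-0.0014,0.0012,-0.006],"delta_rot":[0.001,0,0],"claw":0}]'

```text
time: 12.62
eef_pos: [0.6094, -0.0054, 0.1053]
tcp_rot: [0.702, -0.094, -0.7, -0.093]
contact_force: [-0.6, -6.5, 0.7]
opening: 0.139
```

```bash
python3 -c "
from mp import *;st()"
```

```text
t 12.62 mount xy [ 1.66 21.81] z 0.1053 yaw -15.19 ax [ 0.0033 -0.0021] F mount 1.11 -6.46 0.71 op 0.139
```

Request:
play_rows --targets '[{"delta_pos":[-0.0012,0.0012,-0.001],"delta_rot":[0.001,0,0],"claw":0},{"delta_pos":[-0.0012,0.0012,-0.002],"delta_rot":[0.001,0,0],"claw":0},{"delta_pos":[-0.0012,0.0012,-0.003],"delta_rot":[0.001,0,0],"claw":0},{"delta_pos":[-0.0012,0.0012,-0.003],"delta_rot":[0.001,0,0],"claw":0}]'

```text
time: 12.95
eef_pos: [0.6093, -0.0054, 0.1039]
tcp_rot: [0.703, -0.094, -0.699, -0.093]
contact_force: [-0.6, -6.8, 1.8]
opening: 0.137
```

```bash
python3 -c "
from mp import *;st()"
```

```text
t 12.95 mount xy [ 1.56 21.76] z 0.1039 yaw -15.16 ax [ 0.0059 -0.0015] F mount 1.27 -6.69 1.79 op 0.137
```

Request:
play_rows --targets '[{"delta_pos":[-0.0008,0.001,-0.001],"delta_rot":[0.0005,0,0],"claw":0},{"delta_pos":[-0.0008,0.001,-0.002],"delta_rot":[0.0005,0,0],"claw":0},{"delta_pos":[-0.0008,0.001,-0.003],"delta_rot":[0.0005,0,0],"claw":0},{"delta_pos":[-0.0008,0.001,-0.003],"delta_rot":[0.0005,0,0],"claw":0}]'

```text
time: 13.28
eef_pos: [0.6093, -0.0056, 0.1025]
tcp_rot: [0.704, -0.094, -0.698, -0.093]
contact_force: [-2.4, -6.0, 1.5]
opening: 0.136
```

```bash
python3 -c "
from mp import *;st()"
```

```text
t 13.28 mount xy [ 1.59 21.64] z 0.1025 yaw -15.13 ax [ 0.0075 -0.0022] F mount -0.74 -6.45 1.54 op 0.136
```

Request:
play_rows --targets '[{"delta_pos":[-0.0006,0.001,-0.001],"delta_rot":[0.0005,0.001,0],"claw":0},{"delta_pos":[-0.0006,0.001,-0.002],"delta_rot":[0.0005,0.001,0],"claw":0},{"delta_pos":[-0.0006,0.001,-0.003],"delta_rot":[0.0005,0.001,0],"claw":0},{"delta_pos":[-0.0006,0.001,-0.004],"delta_rot":[0.0005,0.001,0],"claw":0},{"delta_pos":[-0.0006,0.001,-0.004],"delta_rot":[0.0005,0.001,0],"claw":0}]'

```text
time: 13.7
eef_pos: [0.6097, -0.0057, 0.1019]
tcp_rot: [0.703, -0.094, -0.699, -0.092]
contact_force: [-5.4, -5.0, 9.9]
opening: 0.139
```

```bash
python3 -c "
from mp import *;st()"
```

```text
t 13.7 mount xy [ 2.  21.6] z 0.1019 yaw -15.09 ax [ 0.0051 -0.0029] F mount -3.87 -6.3 9.87 op 0.139
```

Bottomed (9.9 N up, TCP z 0.102). Relax and release.

Request:
play_rows --targets '[{"delta_pos":[-0.0005,0,0.0005],"delta_rot":[0,0,0],"claw":0},{"delta_pos":[-0.0005,0,0.0005],"delta_rot":[0,0,0],"claw":0},{"delta_pos":[-0.0005,0,0.0005],"delta_rot":[0,0,0],"claw":30},{"delta_pos":[-0.0005,0,0.0005],"delta_rot":[0,0,0],"claw":40},{"delta_pos":[-0.0005,0,0.0005],"delta_rot":[0,0,0],"claw":40},{"delta_pos":[-0.0005,0,0.0005],"delta_rot":[0,0,0],"claw":40},{"delta_pos":[-0.0005,0,0.0005],"delta_rot":[0,0,0],"claw":40},{"delta_pos":[-0.0005,0,0.0005],"delta_rot":[0,0,0],"claw":40}]'

```text
time: 14.37
eef_pos: [0.6092, -0.0054, 0.1024]
tcp_rot: [0.703, -0.093, -0.699, -0.092]
contact_force: [0.2, 0.2, -0.1]
opening: 0.467
```

```bash
python3 -c "
from mp import *;st()"
```

```text
t 14.37 mount xy [ 1.52 21.79] z 0.1024 yaw -15.08 ax [ 0.0053 -0.0025] F mount 0.15 0.21 -0.13 op 0.467
```

Request:
play_rows --targets '[{"delta_pos":[0,0,0.02],"delta_rot":[0,0,0],"claw":40},{"delta_pos":[0,0,0.05],"delta_rot":[0,0,0],"claw":40},{"delta_pos":[0,0,0.08],"delta_rot":[0,0,0],"claw":55},{"delta_pos":[0,0,0.1],"delta_rot":[0,0,0],"claw":60},{"delta_pos":[0,0,0.1],"delta_rot":[0,0,0],"claw":60},{"delta_pos":[0,0,0.1],"delta_rot":[0,0,0],"claw":60}]'

```text
time: 14.87
eef_pos: [0.6101, -0.0054, 0.204]
tcp_rot: [0.704, -0.093, -0.698, -0.092]
contact_force: [-0.3, 0.4, -0.3]
opening: 0.705
```

```bash
python3 shot.py parked
python3 - <<'E'
from mp import *;s=st()
im,c=L('parked')
sc=ctrl.read_camera('scene');cs=ctrl.calibration('scene');a,b=proj(cs,[*O,.06]).astype(int)
e=cv2.resize(sc[b-50:b+50,a-60:a+60],(384,320),interpolation=3)
W=cv2.resize(im[60:384,130:450],(400,405));cv2.imwrite('pics/parkedz.png',np.hstack([W,cv2.copyMakeBorder(e,0,85,0,0,0)]))
h=cv2.cvtColor(im,cv2.COLOR_BGR2HSV);H,S,V=h[...,0],h[...,1],h[...,2]
for k,m,z in(('white',(S<70)&(V>175),.056),('red',((H<6)|(H>174))&(S>190)&(V>110),.049),('green',(H>50)&(H<85)&(S>100)&(V>100),.118)):
    for i,a,ct,r in comps(m.astype(np.uint8),15,(60,60,450,384)): print(k,a,ct.round(1),mt(onz(c,*ct,z)).round(1))
E
```

```text
14.8667 [ 0.6101 -0.0054  0.204 ] [ 0.7042 -0.0934 -0.6978 -0.0922] [-0.17  0.19  1.79 -0.    1.15  1.66] [-0.27  0.43 -0.3 ] 0.7052176757843398
t 14.92 mount xy [ 1.24 21.85] z 0.202 yaw -15.09 ax [ 0.005  -0.0023] F mount -0.66 0.13 -0.27 op 0.705
white 723 [214.9 190. ] [ 0.3 52.9]
red 231 [99.7 70.8] [ 99.7 145.8]
red 378 [138.8  76.9] [ 94.5 113.6]
red 208 [302.1 244.6] [-55.6 -27.4]
green 86 [248.9 202.9] [10.5 22.9]
```

View pics/parkedz.png

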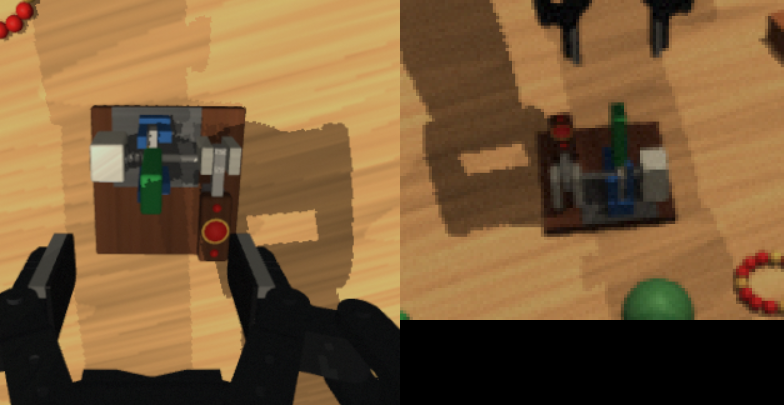

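The fork stands upright and released in the keeper, bar held back (collar retracted at left of the fork in both views). The pendant still lies at mount (-55.6,-27.4). Going for the pendant.

Request:
play_rows --targets '[{"delta_pos":[-0.037,-0.0157,-0.01],"delta_rot":[0,0,0],"claw":52},{"delta_pos":[-0.0734,-0.0314,-0.02],"delta_rot":[0,0,-0.0015],"claw":52},{"delta_pos":[-0.0734,-0.0314,-0.06],"delta_rot":[0,0,-0.0015],"claw":52},{"delta_pos":[-0.0734,-0.0314,-0.09],"delta_rot":[0,0,-0.0015],"claw":52},{"delta_pos":[-0.0734,-0.0314,-0.105],"delta_rot":[0,0,-0.0015],"claw":52},{"delta_pos":[-0.0734,-0.0314,-0.11],"delta_rot":[0,0,-0.0015],"claw":52},{"delta_pos":[-0.0734,-0.0314,-0.11],"delta_rot":[0,0,-0.0015],"claw":52}]'

```text
time: 15.55
eef_pos: [0.5327, -0.036, 0.0875]
tcp_rot: [-0.699, 0.095, 0.702, 0.094]
contact_force: [0.5, 0.6, -0.2]
opening: 0.607
```

```bash
python3 -c "
from mp import *;st()"
```

```text
t 15.55 mount xy [-64.15 -28.09] z 0.0875 yaw -15.37 ax [-0.0038 -0.0001] F mount 0.31 0.7 -0.2 op 0.607
```

Request:
play_rows --targets '[{"delta_pos":[0.004,-0.0006,-0.01],"delta_rot":[0,0,0],"claw":52},{"delta_pos":[0.004,-0.0006,-0.025],"delta_rot":[0,0,0],"claw":52},{"delta_pos":[0.004,-0.0006,-0.036],"delta_rot":[0,0,0],"claw":48},{"delta_pos":[0.004,-0.0006,-0.04],"delta_rot":[0,0,0],"claw":48},{"delta_pos":[0.004,-0.0006,-0.04],"delta_rot":[0,0,0],"claw":48},{"delta_pos":[0.004,-0.0006,-0.04],"delta_rot":[0,0,0],"claw":48}]' --newtons 25

```text
time: 16.05
eef_pos: [0.5371, -0.0367, 0.048]
tcp_rot: [-0.7, 0.095, 0.702, 0.094]
contact_force: [1.3, -0.1, -0.0]
opening: 0.562
```

```bash
python3 -c "
from mp import *;st()"
```

```text
t 16.05 mount xy [-59.75 -27.52] z 0.048 yaw -15.36 ax [-0.0032 -0.0003] F mount 1.32 0.3 -0.04 op 0.562
```

Request:
play_rows --targets '[{"delta_pos":[0,0,0],"delta_rot":[0,0,0],"claw":30},{"delta_pos":[0,0,0],"delta_rot":[0,0,0],"claw":22},{"delta_pos":[0,0,0],"delta_rot":[0,0,0],"claw":10},{"delta_pos":[0,0,0],"delta_rot":[0,0,0],"claw":10},{"delta_pos":[0,0,0],"delta_rot":[0,0,0],"claw":10},{"delta_pos":[0,0,0],"delta_rot":[0,0,0],"claw":10}]' --newtons 25

```text
time: 16.55
eef_pos: [0.538, -0.0369, 0.0491]
tcp_rot: [-0.7, 0.095, 0.701, 0.094]
contact_force: [-1.2, 1.0, 5.0]
opening: 0.278
```

```bash
python3 -c "
from mp import *;st()"
```

```text
t 16.55 mount xy [-58.81 -27.5 ] z 0.0491 yaw -15.36 ax [-0.0012 -0.0008] F mount -1.42 0.66 5.01 op 0.278
```

Request:
play_rows --targets '[{"delta_pos":[0,0,0.001],"delta_rot":[0,0,0],"claw":10},{"delta_pos":[0,0,0.002],"delta_rot":[0,0,0],"claw":10},{"delta_pos":[0,0,0.004],"delta_rot":[0,0,0],"claw":10},{"delta_pos":[0,0,0.006],"delta_rot":[0,0,0],"claw":10}]'

```text
time: 16.88
eef_pos: [0.5374, -0.0367, 0.0546]
tcp_rot: [-0.7, 0.095, 0.702, 0.094]
contact_force: [0.4, -0.1, -0.8]
opening: 0.281
```

```bash
python3 -c "
from mp import *;st()"
```

```text
t 16.88 mount xy [-59.45 -27.51] z 0.0546 yaw -15.36 ax [-0.0026 -0.0004] F mount 0.42 -0.03 -0.77 op 0.281
```

Free: only its weight is felt. Lift on, and measure the tray from the earlier pictures.

Request:
play_rows --targets '[{"delta_pos":[0,0,0.01],"delta_rot":[0,0,0],"claw":10},{"delta_pos":[0,0,0.025],"delta_rot":[0,0,0],"claw":10},{"delta_pos":[0,0,0.045],"delta_rot":[0,0,0],"claw":10},{"delta_pos":[0,0,0.07],"delta_rot":[0,0,0],"claw":10},{"delta_pos":[0,0,0.09],"delta_rot":[0,0,0],"claw":10},{"delta_pos":[0,0,0.1],"delta_rot":[0,0,0],"claw":10},{"delta_pos":[0,0,0.1],"delta_rot":[0,0,0],"claw":10}]'

```text
time: 17.47
eef_pos: [0.5391, -0.0371, 0.1581]
tcp_rot: [0.702, -0.095, -0.699, -0.094]
contact_force: [-0.4, -0.8, -0.0]
opening: 0.277
```

Run:
```python
from mp import *
import pickle
st()
d=pickle.load(open('d0.pkl','rb'))
for n,(im,c) in dict(tray1=L('tray1'),scene=d['scene'],side=d['side']).items():
    h=cv2.cvtColor(im,cv2.COLOR_BGR2HSV);H,S,V=h[...,0],h[...,1],h[...,2]
    m=((H>95)&(H<130)&(S>60)&(V>30)).astype(np.uint8);m=cv2.morphologyEx(m,cv2.MORPH_CLOSE,np.ones((5,5)))
    u,v=proj(c,[.452,-.285,.005]).astype(int)
    nn,l=cv2.connectedComponents(m);k=l[v,u];print(n,u,v,k,(l==k).sum())
    if k==0: continue
    cn=max(cv2.findContours((l==k).astype(np.uint8),0,2)[0],key=cv2.contourArea)
    q=np.array([onz(c,*p[0],.006)[:2]*1e3 for p in cn],np.float32);r=cv2.minAreaRect(q);print(r)
```

```text
t 17.47 mount xy [-57.66 -27.44] z 0.1581 yaw -15.36 ax [ 0.0035 -0.002 ] F mount -0.18 -0.83 -0.03 op 0.277
tray1 250 159 2 7070
((447.545654296875, -293.7976989746094), (80.30514526367188, 124.2471923828125), 81.45149993896484)
scene 143 202 13 617
((442.9085998535156, -292.9514465332031), (77.32571411132812, 111.34932708740234), 81.4315414428711)
side 316 169 3 299
((448.7566223144531, -300.25433349609375), (60.054107666015625, 116.86251068115234), 81.11813354492188)
```

Tray: centre (0.4475,-0.294), yaw -8.5°. My grip is too deep (fingertips ~9 mm below the pendant's underside) to lay it down without a drop, so I'll set it back straight on the pedestal and regrip higher.

Request:
play_rows --targets '[{"delta_pos":[-0.0013,0.0003,-0.02],"delta_rot":[0,0,0],"claw":10},{"delta_pos":[-0.0013,0.0003,-0.05],"delta_rot":[0,0,0],"claw":10},{"delta_pos":[-0.0013,0.0003,-0.075],"delta_rot":[0,0,0],"claw":10},{"delta_pos":[-0.0013,0.0003,-0.083],"delta_rot":[0,0,0],"claw":10},{"delta_pos":[-0.0013,0.0003,-0.083],"delta_rot":[0,0,0],"claw":10},{"delta_pos":[-0.0013,0.0003,-0.083],"delta_rot":[0,0,0],"claw":10}]'

```text
time: 17.97
eef_pos: [0.5374, -0.0367, 0.0745]
tcp_rot: [0.701, -0.095, -0.7, -0.094]
contact_force: [-0.4, 0.1, 0.7]
opening: 0.277
```

```bash
python3 -c "
from mp import *;st()"
```

```text
t 17.97 mount xy [-59.41 -27.51] z 0.0745 yaw -15.36 ax [ 0.0017 -0.0016] F mount -0.4 0.02 0.74 op 0.277
```

Pose is right on the line. Lower to the pedestal, gently.

Request:
play_rows --targets '[{"delta_pos":[0.0002,0,-0.006],"delta_rot":[0,0,0],"claw":10},{"delta_pos":[0.0002,0,-0.012],"delta_rot":[0,0,0],"claw":10},{"delta_pos":[0.0002,0,-0.018],"delta_rot":[0,0,0],"claw":10},{"delta_pos":[0.0002,0,-0.022],"delta_rot":[0,0,0],"claw":10},{"delta_pos":[0.0002,0,-0.0245],"delta_rot":[0,0,0],"claw":10},{"delta_pos":[0.0002,0,-0.0255],"delta_rot":[0,0,0],"claw":10}]'

```text
time: 18.47
eef_pos: [0.5375, -0.0367, 0.0491]
tcp_rot: [0.701, -0.095, -0.7, -0.094]
contact_force: [-3.7, 0.9, 6.0]
opening: 0.274
```

```bash
python3 -c "
from mp import *;st()"
```

```text
t 18.47 mount xy [-59.33 -27.44] z 0.0491 yaw -15.35 ax [ 0.0007 -0.0013] F mount -3.84 -0.12 6.03 op 0.274
```

Seated on the pedestal (z as before, 6 N). Open, rise 9 mm, regrip.

Request:
play_rows --targets '[{"delta_pos":[0,0,0.0005],"delta_rot":[0,0,0],"claw":20},{"delta_pos":[0,0,0.0005],"delta_rot":[0,0,0],"claw":34},{"delta_pos":[0,0,0.0005],"delta_rot":[0,0,0],"claw":34},{"delta_pos":[0,0,0.0005],"delta_rot":[0,0,0],"claw":34},{"delta_pos":[0,0,0.005],"delta_rot":[0,0,0],"claw":34},{"delta_pos":[0,0,0.009],"delta_rot":[0,0,0],"claw":34},{"delta_pos":[0,0,0.009],"delta_rot":[0,0,0],"claw":34},{"delta_pos":[0,0,0.009],"delta_rot":[0,0,0],"claw":34},{"delta_pos":[0,0,0.009],"delta_rot":[0,0,0],"claw":24},{"delta_pos":[0,0,0.009],"delta_rot":[0,0,0],"claw":10},{"delta_pos":[0,0,0.009],"delta_rot":[0,0,0],"claw":10},{"delta_pos":[0,0,0.009],"delta_rot":[0,0,0],"claw":10},{"delta_pos":[0,0,0.009],"delta_rot":[0,0,0],"claw":10}]' --newtons 30

```text
time: 19.55
eef_pos: [0.5378, -0.0368, 0.0584]
tcp_rot: [0.701, -0.095, -0.7, -0.094]
contact_force: [-0.2, -0.8, 3.0]
opening: 0.268
```

```bash
python3 -c "
from mp import *;st()"
```

```text
t 19.55 mount xy [-59.07 -27.44] z 0.0584 yaw -15.36 ax [ 0.0012 -0.0014] F mount 0.05 -0.79 2.97 op 0.268
```

Request:
play_rows --targets '[{"delta_pos":[0,0,0.001],"delta_rot":[0,0,0],"claw":10},{"delta_pos":[0,0,0.003],"delta_rot":[0,0,0],"claw":10},{"delta_pos":[0,0,0.006],"delta_rot":[0,0,0],"claw":10},{"delta_pos":[0,0,0.01],"delta_rot":[0,0,0],"claw":10}]'

```text
time: 19.88
eef_pos: [0.5372, -0.0366, 0.068]
tcp_rot: [-0.701, 0.095, 0.701, 0.094]
contact_force: [0.4, 0.8, 0.4]
opening: 0.268
```

```bash
python3 -c "
from mp import *;st()"
```

```text
t 19.88 mount xy [-59.68 -27.46] z 0.068 yaw -15.35 ax [-0.0004 -0.0011] F mount 0.17 0.82 0.36 op 0.268
```

Request:
play_rows --targets '[{"delta_pos":[0,0,0.015],"delta_rot":[0,0,0],"claw":10},{"delta_pos":[0,0,0.035],"delta_rot":[0,0,0],"claw":10},{"delta_pos":[0,0,0.06],"delta_rot":[0,0,0],"claw":10},{"delta_pos":[0,0,0.08],"delta_rot":[0,0,0],"claw":10},{"delta_pos":[-0.01,-0.023,0.085],"delta_rot":[0,0,0.004],"claw":10},{"delta_pos":[-0.022,-0.05,0.085],"delta_rot":[0,0,0.01],"claw":10},{"delta_pos":[-0.035,-0.08,0.085],"delta_rot":[0,0,0.015],"claw":10},{"delta_pos":[-0.048,-0.11,0.085],"delta_rot":[0,0,0.02],"claw":10},{"delta_pos":[-0.061,-0.14,0.08],"delta_rot":[0,0,0.025],"claw":10},{"delta_pos":[-0.074,-0.17,0.07],"delta_rot":[0,0,0.03],"claw":10},{"delta_pos":[-0.087,-0.2,0.06],"delta_rot":[0,0,0.034],"claw":10},{"delta_pos":[-0.098,-0.225,0.05],"delta_rot":[0,0,0.0383],"claw":10},{"delta_pos":[-0.106,-0.243,0.04],"delta_rot":[0,0,0.0383],"claw":10},{"delta_pos":[-0.111,-0.254,0.03],"delta_rot":[0,0,0.0383],"claw":10},{"delta_pos":[-0.111,-0.254,0.02],"delta_rot":[0,0,0.0383],"claw":10},{"delta_pos":[-0.111,-0.254,0.02],"delta_rot":[0,0,0.0383],"claw":10},{"delta_pos":[-0.111,-0.254,0.02],"delta_rot":[0,0,0.0383],"claw":10}]'

```text
time: 21.3
eef_pos: [0.4261, -0.2893, 0.0871]
tcp_rot: [-0.705, 0.052, 0.706, 0.052]
contact_force: [-0.7, 0.0, 0.8]
opening: 0.273
```

```bash
python3 shot.py tray2
python3 - <<'E'
from mp import *;s=st();print(s['eef_pos'])
im,c=L('tray2')
sc=ctrl.read_camera('side');cs=ctrl.calibration('side');a,b=proj(cs,[.5,-.15,.05]).astype(int)
e=cv2.resize(sc[b-70:b+60,a-60:a+60],(360,390),interpolation=3)
W=cv2.resize(im,(440,330));cv2.imwrite('pics/tray2z.png',np.hstack([cv2.copyMakeBorder(W,0,60,0,0,0),e]))
E
```

```text
21.3 [ 0.4261 -0.2893  0.0871] [-0.7046  0.0516  0.7058  0.0522] [-0.79  0.15  2.08 -0.    0.91  0.92] [-0.67  0.05  0.79] 0.2731209690739586
t 21.35 mount xy [ -99.15 -300.6 ] z 0.0879 yaw -8.39 ax [-0.0005 -0.0003] F mount 0.65 -0.51 0.35 op 0.272
[ 0.42658378 -0.28947801  0.08786852]
```

View pics/tray2z.png

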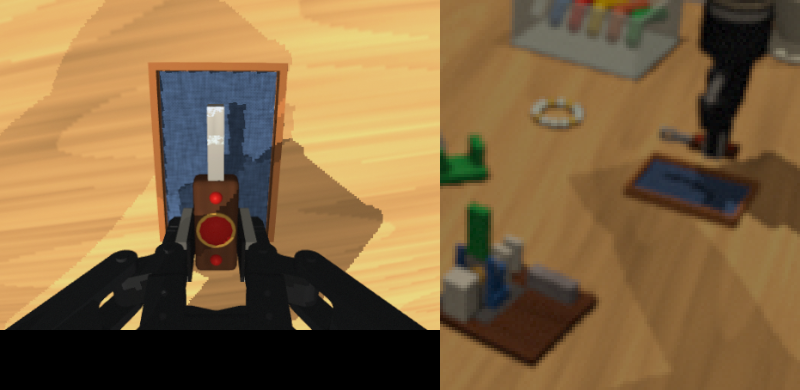

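The picture shows the pendant held level over the lined tray, aligned, eye pointing up-image; the fork still parked (side view). Lowering.

Request:
play_rows --targets '[{"delta_pos":[0,-0.001,-0.015],"delta_rot":[0,0,0],"claw":10},{"delta_pos":[0,-0.001,-0.03],"delta_rot":[0,0,0],"claw":10},{"delta_pos":[0,-0.001,-0.042],"delta_rot":[0,0,0],"claw":10},{"delta_pos":[0,-0.001,-0.05],"delta_rot":[0,0,0],"claw":10},{"delta_pos":[0,-0.001,-0.051],"delta_rot":[0,0,0],"claw":10},{"delta_pos":[0,-0.001,-0.051],"delta_rot":[0,0,0],"claw":10}]'

```text
time: 21.9
eef_pos: [0.4269, -0.2902, 0.037]
tcp_rot: [-0.705, 0.052, 0.705, 0.051]
contact_force: [0.1, 0.2, -0.6]
opening: 0.268
```

Request:
play_rows --targets '[{"delta_pos":[0,0,-0.002],"delta_rot":[0,0,0],"claw":10},{"delta_pos":[0,0,-0.0035],"delta_rot":[0,0,0],"claw":10},{"delta_pos":[0,0,-0.005],"delta_rot":[0,0,0],"claw":10},{"delta_pos":[0,0,-0.005],"delta_rot":[0,0,0],"claw":10}]'

```text
time: 22.23
eef_pos: [0.4269, -0.2903, 0.0321]
tcp_rot: [-0.705, 0.052, 0.705, 0.051]
contact_force: [-0.4, -0.6, -1.5]
opening: 0.27
```

```bash
python3 -c "
from mp import *;st()"
```

```text
t 22.23 mount xy [ -98.57 -301.33] z 0.0321 yaw -8.34 ax [-0.0002 -0.0007] F mount -0.23 -0.66 -1.51 op 0.27
```

Request:
play_rows --targets '[{"delta_pos":[0,0,-0.0005],"delta_rot":[0,0,0],"claw":10},{"delta_pos":[0,0,-0.001],"delta_rot":[0,0,0],"claw":10},{"delta_pos":[0,0,-0.0015],"delta_rot":[0,0,0],"claw":10},{"delta_pos":[0,0,-0.0015],"delta_rot":[0,0,0],"claw":10}]'

```text
time: 22.57
eef_pos: [0.4269, -0.2903, 0.0306]
tcp_rot: [-0.705, 0.052, 0.705, 0.051]
contact_force: [0.1, -0.0, -0.8]
opening: 0.274
```

```bash
python3 -c "
from mp import *;st()"
```

```text
t 22.57 mount xy [ -98.59 -301.33] z 0.0306 yaw -8.34 ax [-0.0003 -0.0006] F mount 0.13 -0.01 -0.81 op 0.274
```

Request:
play_rows --targets '[{"delta_pos":[0,0,-0.0005],"delta_rot":[0,0,0],"claw":10},{"delta_pos":[0,0,-0.001],"delta_rot":[0,0,0],"claw":10},{"delta_pos":[0,0,-0.0012],"delta_rot":[0,0,0],"claw":10},{"delta_pos":[0,0,-0.0012],"delta_rot":[0,0,0],"claw":10}]'

```text
time: 22.9
eef_pos: [0.427, -0.2904, 0.0304]
tcp_rot: [-0.705, 0.051, 0.706, 0.051]
contact_force: [-2.8, 2.3, 6.4]
opening: 0.273
```

```bash
python3 -c "
from mp import *;st()"
```

```text
t 22.9 mount xy [ -98.54 -301.39] z 0.0304 yaw -8.33 ax [-0.0011  0.    ] F mount -3.33 1.46 6.41 op 0.273
```

Touching down (6 N). Release and rise.

Request:
play_rows --targets '[{"delta_pos":[0,0,0.0005],"delta_rot":[0,0,0],"claw":10},{"delta_pos":[0,0,0.0005],"delta_rot":[0,0,0],"claw":24},{"delta_pos":[0,0,0.0005],"delta_rot":[0,0,0],"claw":28},{"delta_pos":[0,0,0.0005],"delta_rot":[0,0,0],"claw":34},{"delta_pos":[0,0,0.0005],"delta_rot":[0,0,0],"claw":34},{"delta_pos":[0,0,0.005],"delta_rot":[0,0,0],"claw":34},{"delta_pos":[0,0,0.02],"delta_rot":[0,0,0],"claw":34},{"delta_pos":[0,0,0.05],"delta_rot":[0,0,0],"claw":40},{"delta_pos":[0,0,0.09],"delta_rot":[0,0,0],"claw":60},{"delta_pos":[0,0,0.13],"delta_rot":[0,0,0],"claw":85},{"delta_pos":[0,0,0.16],"delta_rot":[0,0,0],"claw":85},{"delta_pos":[0,0,0.16],"delta_rot":[0,0,0],"claw":85}]'

```text
time: 23.9
eef_pos: [0.4301, -0.2934, 0.199]
tcp_rot: [0.709, -0.055, -0.702, -0.048]
contact_force: [0.8, -0.0, 0.9]
opening: 0.993
```

```bash
python3 shot.py fin
python3 - <<'E'
from mp import *;s=st()
im,c=L('fin')
sc=ctrl.read_camera('side');cs=ctrl.calibration('side');a,b=proj(cs,[.53,-.12,.03]).astype(int)
e=cv2.resize(sc[b-65:b+65,a-60:a+60],(360,390),interpolation=3)
W=cv2.resize(im,(440,330));cv2.imwrite('pics/finz.png',np.hstack([cv2.copyMakeBorder(W,0,60,0,0,0),e]))
h=cv2.cvtColor(im,cv2.COLOR_BGR2HSV);H,S,V=h[...,0],h[...,1],h[...,2]
T=np.array([.4475,-.2938]);q=np.radians(-8.5);tx=np.array([np.cos(q),np.sin(q)]);ty=np.array([-np.sin(q),np.cos(q)])
for i,a,ct,r in comps((((H<6)|(H>174))&(S>170)&(V>80)).astype(np.uint8),8,(150,60,380,330)):
    p=onz(c,*ct,.021)[:2]-T;print('red',a,ct.round(1),'tray mm',(p@tx*1e3).round(1),(p@ty*1e3).round(1))
E
```

```text
23.9 [ 0.4301 -0.2934  0.199 ] [ 0.7089 -0.0549 -0.7016 -0.0477] [-0.79 -0.01  2.01 -0.    1.12  0.92] [ 0.77 -0.05  0.95] 0.9933567328038273
t 23.95 mount xy [ -96.18 -302.67] z 0.1955 yaw -8.33 ax [ 0.006  -0.0072] F mount -0.35 -1.07 -0.8 op 0.993
red 43 [246.6 160. ] tray mm 1.5 -0.2
red 219 [246.8 179.3] tray mm -17.3 -0.4
red 31 [246.7 198.3] tray mm -36.5 -0.3
```

View pics/finz.png

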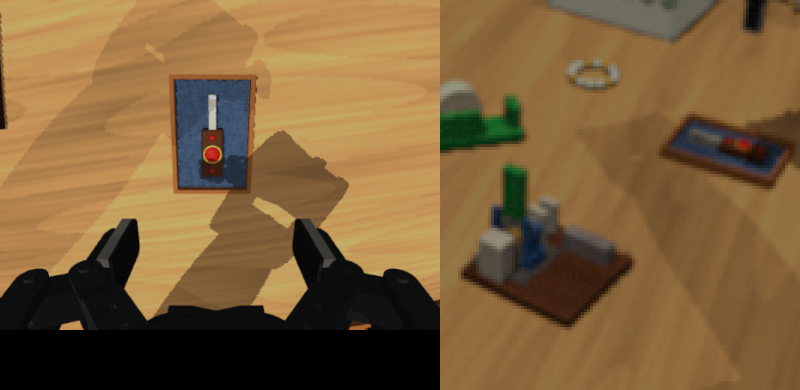

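The pendant lies flat in the tray, stone up (at about (-17,0) mm in the tray frame). The fork stands upright in the mount and the gripper is clear.

```bash
python3 -c "
from h import *
print(ctrl.sign_off())"
```

```text
the job is handed in; nothing more can be done
None
```

The job is done and handed in at about 24 s of the 64 s. The sign-off gave no verdict.

**What I did**
- **Fork:** I took the forked tool from its block and lowered it over the spring bar. I pushed the collar back until the shoulders met the keeper's stops, reading about 8.7 N including the spring. I then eased off slightly, lowered the fork until it bottomed at about 10 N, and let go.
- **Pendant:** I lifted it straight out, with only its weight felt. I then laid it in the tray, touching down at about 6 N.

**Last checks**
- **Pendant:** The stone's centre is at about (-17, 0) mm in the tray frame. It looks flat in both pictures, and the two small stones line up with the tray's long side.
- **Fork:** It stands upright in the keeper with the mount empty, and the gripper is clear and open.
- **Other goods:** I saw nothing disturbed, but I did not re-measure their positions.

**What went off plan**
- My first pendant grip was too deep to lay it down without a drop of about 9 mm. I set it back on its pedestal, regripped 9 mm higher and lifted it again, also without resistance.
- While the fork was lowered between the posts and stops, the TCP drifted about 2 mm to mount +x. I expect the fork to be within the 6 mm limit, but I did not measure its tip after letting go.
- The spring bar's travel was not read directly. From the parked position I estimate 22–23 mm.

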